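Clip the dry wooden test panels into the carrying rack

ROBOT

A 6-joint arm with a two-finger parallel gripper is mounted at the origin on a cart in front of the work surface, level with it; the furniture and walls round the work are solid. World frame = base frame: x ahead of the robot, y to its left, z up, the work surface at z = 0. Lengths are in mm, angles in rad, forces in N, time in s.
With the tool pointing down it reaches from about 350 to 725 mm from the base axis. Payload 4.3 kg.
Tool frame: the origin (TCP) lies midway between the tips of the shut fingers; the grasp point (between the pads) lies 19 mm behind it; z points along the fingers, y is the line along which they close (so a half turn about z gives the same grasp; the last joint's range is limited). The gripper opens to 85 mm and grips with 20 to 120 N. Pads are 22 mm wide; open, the fingers measure 114 mm over their backs; the gripper's body (76 mm by 85 mm) begins 54 mm behind the grasp point. The pads swing forward as they close: fully open they stand 13 mm farther back than shut.
Start: joints at [-1.257, 0.377, 0.081, 1.274, 0, 1.46], TCP at [236.472, -524.168, 194.429] pointing down, gripper open.
Joint ranges: [-2.72, 2.72], [-0.84, 1.66], [-1.02, 1.22], [-1.77, 2.12], [-1.37, 1.28], [-3.14, 3.14]. Speed limits (rad/s): [2.57, 2.57, 3.14, 3.14, 3.14, 3.14].

INTERFACE

Orientations are given as a unit quaternion [w, x, y, z].
In Python, from cell import get_obs, viewer, bot, nets gives the robot as it stands.
- The arm moves only by the tool drive_tool, never from a script. Its argument "series" is a list of rows, each an object of numbers: "dx", "dy", "dz": the shift along the world's x, y, z in m; "roll": the turn about the world's z in rad; "gripper": the opening, from 0 (shut) to 1 (fully open). A call has 1 to 5 rows; each row shifts and turns the commanded pose from where the row before left it; what a row does not reach is not made up. A row lasts 1/12 s, in which the tool goes at most 41.7 mm and 7.16 degrees, less where a joint would pass 70% of its speed; a pose out of reach is approached as far as the arm can. A call with a gripper value outside its range is refused whole. The fingers move at their own pace and stop on an object; "squeeze" is the grip in N (left out, the last holds). Time passes only in rows, so rows that do not move let the fingers close. It gives the time, the measured TCP pose, the force, the opening and the grip force at its end, in the units of the state.
- get_obs(): the state, without advancing time (a new reading comes with each control period).
- viewer.snapshot(name): name is "scene" or "top" or "wrist"; returns the picture (480x640x3 uint8, red, green, blue); there is no depth.
- viewer.get_calibration(name): a dict with "fx", "fy", "cx", "cy" (pixels), "position" and "orientation" of the camera in the world; the wrist camera has in their place "mount" (4x4, takes a point from camera to tool coordinates, whose origin is the TCP and whose axes are the flange's). Camera axes: x right, y down, z forward; pixel columns grow to the right and rows downward; lengths in mm; the calibration is good to about 2 mm. The wrist camera is an equidistant fisheye: a pixel r from the principal point sees the ray r / f radians off the axis. A picture is of the moment at which its call begins: read the wrist's pose just before it. get_calibration takes no time and is no camera call.
- bot.sign_off(): hands the job in; it is judged then, once.
Trained networks look in the newest picture that a camera, given by its name, has taken for a name from the list of things; names that differ only in an ending like _2 or _b are one class to them, and where a whole thing is asked for, a point or a joint stands for the part that bears it (a point fixed in the world has none). Each returns a list of dicts, best first, with "conf" (0 to 1); they miss things now and then, are a little off and sometimes report something else, mostly with a low value. They report only what shows in the picture. A call takes as long as a camera call.
- nets.find_in(camera, name): "box" ([left, top, width, height] in pixels, round what is visible of it).
- nets.spot_point(camera, name): "point" ([row, column] in pixels: a listed point, or the origin of a listed thing).
The state is a dict: "time": time; "joint_positions": joint angles; "qd": joint speeds; "joint_efforts": joint torques, N m; "position": TCP position; "orientation": TCP orientation; "ft_force": force on the tool from outside, world axes, zero at the start; "moment": the same for the moment, N m; "width": finger opening in mm; "grip_force": force on a finger pad.
Only numpy, scipy, OpenCV 4.12 (cv2) and the standard library are available. Lean on these libraries where they do the work, as an engineer would, in place of code of your own. Each camera call takes 0.05 s, during which the arm holds its last target. There are 200 camera calls.

TASK

The three coated wooden test panels in the drying stand are dry: load them into the carrying rack, each upright in the spring-clip bay made for its width, pushed down fully home until its lower edge rests on the bay's foot plate. Leave the two sheet-steel panels standing in the drying stand and do not disturb the glass beaker.

Things in the scene. Friction and masses are not known exactly. Their poses are not given: they have to be found in the camera images.
- wood_panel_narrow: loose wooden test panel, coated white but for a bare wood strip along the top; 50 mm wide, 10 mm thick, 100 mm tall, about 58 g. At the start it stands upright and free in one of the five grooves of the drying stand, beside the steel panels. Origin: centre of its lower edge; x along its width, y through its thickness, z up (a half turn about z looks the same).
- wood_panel_medium: loose wooden test panel, coated white but for a bare wood strip along the top; 75 mm wide, 10 mm thick, 100 mm tall, about 76 g. At the start it stands upright and free in one of the five grooves of the drying stand, beside the steel panels. Origin: centre of its lower edge; x along its width, y through its thickness, z up (a half turn about z looks the same).
- wood_panel_wide: loose wooden test panel, coated white but for a bare wood strip along the top; 100 mm wide, 10 mm thick, 100 mm tall, about 95 g. At the start it stands upright and free in one of the five grooves of the drying stand, beside the steel panels. Origin: centre of its lower edge; x along its width, y through its thickness, z up (a half turn about z looks the same).
- steel_panel_a: loose bare sheet-steel panel, 75 mm wide, 3 mm thick, 100 mm tall, with a black rubber strip (10 mm thick, 14 mm tall) along its foot; stands in one of the stand's grooves and must stay there. Origin: centre of its lower edge; x along its width, y through its thickness, z up.
- steel_panel_b: loose bare sheet-steel panel, 75 mm wide, 3 mm thick, 100 mm tall, with a black rubber strip (10 mm thick, 14 mm tall) along its foot; stands in one of the stand's grooves and must stay there. Origin: centre of its lower edge; x along its width, y through its thickness, z up.
- bay_narrow: fixed spring-clip bay of the rack for the 50 mm panel: wire end guides 60 mm apart along x, 54 mm tall, and two steel leaves facing across y, their mouth 25 mm wide at 48 mm height, 7 mm at 26 mm. A push down of about 10 N spreads them; they then hold the panel. Origin: foot plate's underside, centre; x along the slot, z up; plate top 4 mm above. Bays 58 mm apart in y, order varies.
- bay_medium: fixed spring-clip bay of the rack for the 75 mm panel: wire end guides 85 mm apart along x, 54 mm tall, and two steel leaves facing across y, their mouth 25 mm wide at 48 mm height, 7 mm at 26 mm. A push down of about 10 N spreads them; they then hold the panel. Origin: foot plate's underside, centre; x along the slot, z up; plate top 4 mm above. Bays 58 mm apart in y, order varies.
- bay_wide: fixed spring-clip bay of the rack for the 100 mm panel: wire end guides 110 mm apart along x, 54 mm tall, and two steel leaves facing across y, their mouth 25 mm wide at 48 mm height, 7 mm at 26 mm. A push down of about 10 N spreads them; they then hold the panel. Origin: foot plate's underside, centre; x along the slot, z up; plate top 4 mm above. Bays 58 mm apart in y, order varies.
- drying_stand: fixed wooden stand, plywood base 104 x 250 x 12 mm with two grooved battens up to 34 mm; five grooves run along its x, 46 mm apart along its y, each 14 mm wide; panels stand on the base, 12 mm above the origin. Origin: centre of the underside.
- beaker: bystander: clear glass beaker, 71 mm across, 88 mm tall, standing loose between the stand and the rack; origin: centre of its underside. A brown dropper bottle (35 mm across, 112 mm tall) stands nearer the robot.

How it is judged (in metres and radians):
At the end, for the whole second after the job is handed in: Each wooden panel is released and at rest in the bay of its width: within 10 mm of its centre, within 0.12 rad of upright and 0.15 rad of the slot, at most 3.5 mm above the foot plate. Steel panels moved < 20 mm, tilted < 0.3 rad; beaker upright (0.2 rad), moved < 30 mm (horizontal distance between wood_panel_narrow and bay_narrow below 0.01 m and z of wood_panel_narrow in the frame of bay_narrow between 0 and 0.0075 m and angle between the z axis of wood_panel_narrow and the z axis of bay_narrow, either way round below 0.12 rad and angle between the x axis of wood_panel_narrow and the x axis of bay_narrow, either way round below 0.15 rad and linear speed of each of wood_panel_narrow, wood_panel_medium, wood_panel_wide, steel_panel_a, steel_panel_b below 0.02 m/s and horizontal distance between wood_panel_medium and bay_medium below 0.01 m and z of wood_panel_medium in the frame of bay_medium between 0 and 0.0075 m and angle between the z axis of wood_panel_medium and the z axis of bay_medium, either way round below 0.12 rad and angle between the x axis of wood_panel_medium and the x axis of bay_medium, either way round below 0.15 rad and horizontal distance between wood_panel_wide and bay_wide below 0.01 m and z of wood_panel_wide in the frame of bay_wide between 0 and 0.0075 m and angle between the z axis of wood_panel_wide and the z axis of bay_wide, either way round below 0.12 rad and angle between the x axis of wood_panel_wide and the x axis of bay_wide, either way round below 0.15 rad and distance of each of steel_panel_a, steel_panel_b from where it was at the start of the episode below 0.02 m and angle between each of steel_panel_a, steel_panel_b's own z axis and vertical below 0.3 rad and distance of beaker from where it was at the start of the episode below 0.03 m and angle between beaker's own z axis and vertical below 0.2 rad); the robot touches nothing.
It fails at once if a steel panel is taken out of its groove (distance of steel_panel_a from where it was at the start of the episode above 0.03 m).
It fails at once if a steel panel is taken out of its groove (distance of steel_panel_b from where it was at the start of the episode above 0.03 m).
It fails at once if the glass beaker is knocked over (angle between beaker's own z axis and vertical above 0.5 rad).
It also fails if it takes over 93 s, if anything falls off the work surface, if the arm or the gripper's body presses on something with over 40 N, if the wrist force passes 120 N, or if a joint passes its speed limit or range.

## Working session

There is one attempt and no reset: what is moved stays moved. The work goes in short steps, Python scripts to look and compute and a tool call to move; the robot and the scene stay as the last step left them, time stands still between calls to the robot, and variables do not carry over. Pictures are saved under pics/ and viewed, at most 18 in all, crops included, and the job is handed in when it is done.

Besides the shell and the picture viewer there is one more tool, called by a JSON object that holds its "method" and its "body", one argument or row to a line. drive_tool: Moves the arm, as the interface text tells. Its arguments: {"type":"object","properties":{"series":{"type":"array","items":{"type":"object","properties":{"dx":{"type":"number"},"dy":{"type":"number"},"dz":{"type":"number"},"roll":{"type":"number"},"gripper":{"type":"number"}}}},"squeeze":{"type":"number"}},"required":["series"]}

```bash
mkdir -p pics; ls; cat > h.py <<'E'
import numpy as np,cv2
from cell import get_obs, viewer, bot, nets
from scipy.spatial.transform import Rotation as R
def q(o): return R.from_quat([o[1],o[2],o[3],o[0]]).as_matrix()
def ray(cam,row,col):
    c=viewer.get_calibration(cam)
    d=np.array([(col-c['cx'])/c['fx'],(row-c['cy'])/c['fy'],1.])
    return np.array(c['position']),q(c['orientation'])@d
def atz(cam,row,col,z):
    p,d=ray(cam,row,col); return p+d*(z-p[2])/d[2]
def proj(cam,P):
    c=viewer.get_calibration(cam); v=q(c['orientation']).T@(np.asarray(P,float)-c['position'])
    return np.array([c['cx']+c['fx']*v[0]/v[2],c['cy']+c['fy']*v[1]/v[2]])
def save(cam,name):
    im=viewer.snapshot(cam); cv2.imwrite('pics/'+name,im[:,:,::-1]); return im
E
python3 - <<'E'
from h import *
print(get_obs())
for c in ['top','scene']:
    print(viewer.get_calibration(c)); save(c,c+'0.png')
    for n in ['wood_panel_narrow','wood_panel_medium','wood_panel_wide','steel_panel_a','bay_narrow','bay_medium','bay_wide','drying_stand','beaker']:
        print(c,n,[(np.round(r['point']),round(r['conf'],2)) for r in nets.spot_point(c,n)[:3]],[(np.round(r['box']),round(r['conf'],2)) for r in nets.find_in(c,n)[:3]])
print(viewer.get_calibration('wrist'), get_obs()['time'])
E
```

```text
pics
{'time': 0.0, 'joint_positions': array([-1.25731734e+00,  3.78054392e-01,  7.96459305e-02,  1.27438094e+00,
        2.78074521e-05,  1.46052202e+00]), 'qd': array([-0.00100212, -0.00130939, -0.00204225,  0.00181507, -0.00024053,
        0.00213595]), 'joint_efforts': array([-3.64684001e-04, -4.63608956e+01,  2.69872195e+01,  2.10442697e-02,
       -2.54050301e-04, -1.04805568e-05]), 'position': array([ 236.23871847, -523.45023523,  193.47363883]), 'orientation': array([-9.92806794e-04,  9.77637504e-01,  2.10294834e-01, -8.72442359e-05]), 'ft_force': array([-0.29741293, -0.0213806 ,  0.38165528]), 'moment': array([ 0.03366878, -0.04583172, -0.00665917]), 'grip_force': 0.0, 'width': 85.13145452131705}
{'fx': 570.7058533689045, 'fy': 570.7058533689045, 'cx': 312.6012072123229, 'cy': 230.35998485149526, 'position': array([ 440.05351664,   21.11973678, 1292.8995356 ]), 'orientation': array([-0.03534398,  0.70654161, -0.70621406,  0.02848618])}
top wood_panel_narrow [(array([242., 195.]), 0.56)] []
top wood_panel_medium [(array([245., 210.]), 0.59), (array([238., 438.]), 0.59)] [(arra
[... 1896 characters left out ...]
94), (array([292., 294.]), 0.61)] [(array([197., 271., 144.,  84.]), 0.91)]
scene beaker [(array([242., 295.]), 0.96)] [(array([281., 201.,  30.,  48.]), 0.8), (array([199., 270., 143.,  83.]), 0.5), (array([278., 240.,  33.,  63.]), 0.43)]
{'fx': 371.64829954431775, 'fy': 371.64829954431775, 'cx': 317.43919474127586, 'cy': 251.17698055344232, 'mount': array([[-4.54164226e-04, -9.45954690e-01, -3.24298503e-01,
         8.32652807e+01],
       [ 9.99999420e-01, -1.12950723e-04, -1.07098150e-03,
         1.29261648e-01],
       [ 9.76470222e-04, -3.24298801e-01,  9.45954192e-01,
        -1.80510282e+02],
       [ 0.00000000e+00,  0.00000000e+00,  0.00000000e+00,
         1.00000000e+00]])} 1.9
```

```bash
python3 - <<'E'
import cv2
im=cv2.imread('pics/top0.png'); cv2.imwrite('pics/topc.png',cv2.resize(im[165:295,165:325],None,fx=5,fy=4.6,interpolation=cv2.INTER_CUBIC)[:598])
a=cv2.resize(im[165:295,165:325],(790,598//1),interpolation=cv2.INTER_CUBIC)
cv2.imwrite('pics/topc2.png',cv2.resize(im[190:290,380:500],(720,600),interpolation=cv2.INTER_CUBIC))
E
```

```text
(no output)
```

View pics/topc.png

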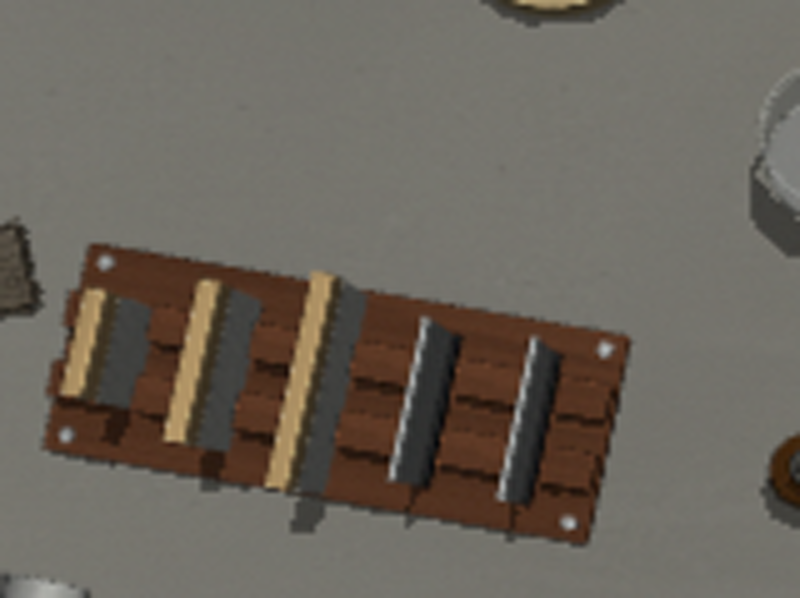

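View pics/topc2.png

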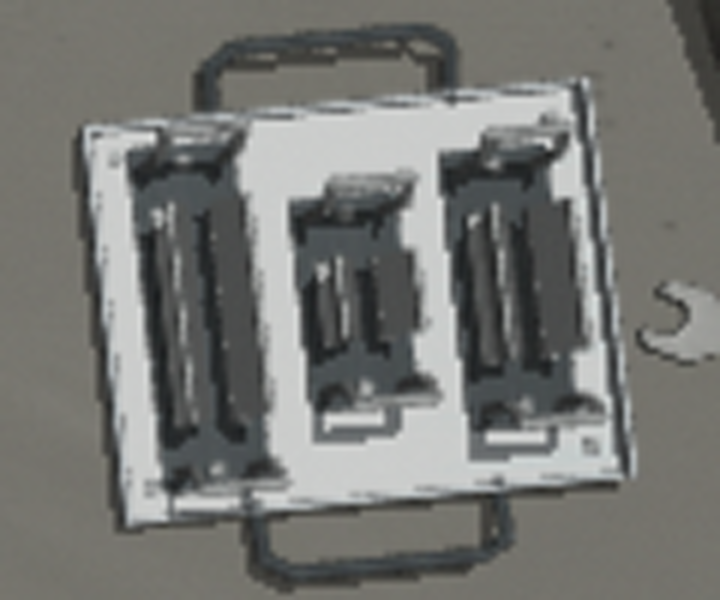

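View pics/scene0.png

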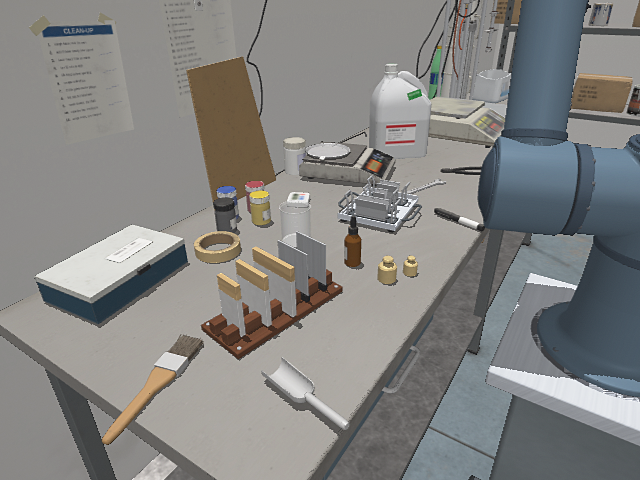

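```bash
python3 - <<'E'
from h import *
im=cv2.imread('pics/top0.png'); hsv=cv2.cvtColor(im,cv2.COLOR_BGR2HSV)
roi=im[215:285,170:300]; 
h=hsv[215:285,170:245]; m=((h[...,0]>12)&(h[...,0]<28)&(h[...,1]>60)&(h[...,2]>140)).astype(np.uint8)
n,l,s,c=cv2.connectedComponentsWithStats(m)
for i in range(1,n):
    if s[i,4]<20: continue
    ys,xs=np.where(l==i); P=np.array([atz('top',y+215,x+170,112)[:2] for y,x in zip(ys,xs)])
    (cx,cy),(w,hh),a=cv2.minAreaRect(P.astype(np.float32))
    u=np.linalg.svd(P-P.mean(0))[2][0]
    t=(P-P.mean(0))@u
    print('wood',P.mean(0).round(1),(w,hh),'dir',np.arctan2(u[1],u[0]).round(3),np.ptp(t).round(1))
def c1(x,y): return (y/4.6+165, x/5+165)   # row,col
def c2(x,y): return (y/6+190, x/6+380)
for p in [(90,243),(630,337),(588,545),(44,450)]: print('stand corner',atz('top',*c1(*p),12).round(1))
for p in [(425,318),(395,480),(535,338),(505,500)]: print('steel top',atz('top',*c1(*p),112).round(1))
for p in [(85,128),(585,80),(632,478),(130,525)]: print('rack corner',[atz('top',*c2(*p),z)[:2].round(1) for z in (0,10)])
for p in [(247,170),(770,170)]: pass
print('beaker',atz('top',178+16,315+17,88), 'bottle c', atz('scene',218,353,112))
for n in [(242,415),(239,466)]: print('bay',atz('top',*n,5))
E
```

```text
wood [512.4 215.7] (8.1983003616333, 97.91798400878906) dir 2.956 97.9
wood [520.2 261. ] (7.788666725158691, 72.76380920410156) dir 2.957 72.8
wood [529.3 305.9] (7.602304935455322, 47.618202209472656) dir 2.95 47.6
stand corner [584.5 327.   12. ]
stand corner [538.2  82.2  12. ]
stand corner [436.8 100.6  12. ]
stand corner [482.8 345.5  12. ]
steel top [539.1 162.8 112. ]
steel top [466.  174.4 112. ]
steel top [530.1 116.9 112. ]
steel top [457.1 128.8 112. ]
rack corner [array([ 600.7, -152.1]), array([ 599.4, -150.8])]
rack corner [array([ 619. , -341.9]), array([ 617.6, -339.1])]
rack corner [array([ 468.2, -355.7]), array([ 467.9, -352.8])]
rack corner [array([ 450.4, -167.2]), array([ 450.3, -165.7])]
beaker [626.97613238  -8.41497252  88.        ] bottle c [464.87279036  18.10550647 112.        ]
bay [ 530.28552602 -197.5662789     5.        ]
bay [ 537.09750765 -312.58414376    5.        ]
```

{"method": "drive_tool", "body": {
  "series": [
    {"dx": 0.028,"dy": 0.025,"dz": 0.01,"roll": 0.12,"gripper": 0.4},
    {"dx": 0.028,"dy": 0.025,"dz": 0.01,"roll": 0.12},
    {"dx": 0.028,"dy": 0.025,"dz": 0.01,"roll": 0.12},
    {"dx": 0.028,"dy": 0.025,"dz": 0.01,"roll": 0.12},
    {"dx": 0.028,"dy": 0.025,"dz": 0.01,"roll": 0.12}
  ]
}}

```text
invalid input
```

{"method": "drive_tool", "body": {
  "series": [
    {"dx": 0.028,"dy": 0.025,"dz": 0.01,"roll": 0.12},
    {"dx": 0.028,"dy": 0.025,"dz": 0.01,"roll": 0.12},
    {"dx": 0.028,"dy": 0.025,"dz": 0.01,"roll": 0.12},
    {"dx": 0.028,"dy": 0.025,"dz": 0.01,"roll": 0.12},
    {"dx": 0,"dy": 0,"dz": 0,"roll": 0.12}
  ]
}}

```text
invalid input
```

{"method": "drive_tool", "body": {
  "series": [
    {"roll": 0.12},
    {"roll": 0.12},
    {"roll": 0.12},
    {"roll": 0.12},
    {"roll": 0.12}
  ]
}}

```text
invalid input
```

{"method": "drive_tool", "body": {
  "series": [
    {"roll": 0.12},
    {"roll": 0.12},
    {"roll": 0.12},
    {"roll": 0.12},
    {"roll": 0.12}
  ]
}}

```text
invalid input
```

{"method": "drive_tool", "body": {
  "series": [
    {"roll": 0.12},
    {"roll": 0.12},
    {"roll": 0.12},
    {"roll": 0.05},
    {"roll": 0}
  ]
}}

```text
invalid input
```

{"method": "drive_tool", "body": {
  "series": [
    {"dx": 0.028,"dy": 0.025,"dz": 0.01,"roll": 0.12,"gripper": 0.4},
    {"dx": 0.028,"dy": 0.025,"dz": 0.01,"roll": 0.12,"gripper": 0.4},
    {"dx": 0.028,"dy": 0.025,"dz": 0.01,"roll": 0.12,"gripper": 0.4},
    {"dx": 0.028,"dy": 0.025,"dz": 0.01,"roll": 0.12,"gripper": 0.4},
    {"dx": 0.028,"dy": 0.025,"dz": 0.01,"roll": 0.12,"gripper": 0.4}
  ]
}}

```text
time: 2.32
position: [377.4, -397.9, 245.0]
orientation: [0.0, 0.871, 0.492, 0.0]
ft_force: [0.4, -0.5, 0.2]
width: 34.3
grip_force: 0.0
```

{"method": "drive_tool", "body": {
  "series": [
    {"dx": 0.028,"dy": 0.025,"dz": 0.01,"roll": 0.12,"gripper": 0.4},
    {"dx": 0.028,"dy": 0.025,"dz": 0.01,"roll": 0.12,"gripper": 0.4},
    {"dx": 0.028,"dy": 0.025,"dz": 0.01,"roll": 0.12,"gripper": 0.4},
    {"dx": 0.028,"dy": 0.025,"dz": 0.01,"roll": 0.12,"gripper": 0.4},
    {"dx": 0.028,"dy": 0.025,"dz": 0.01,"roll": 0.12,"gripper": 0.4}
  ]
}}

```text
time: 2.73
position: [517.6, -272.7, 295.1]
orientation: [0.0, 0.686, 0.728, 0.0]
ft_force: [0.1, -0.7, 1.0]
width: 34.3
grip_force: 0.0
```

{"method": "drive_tool", "body": {
  "series": [
    {"dx": 0,"dy": 0,"dz": 0,"roll": 0.12,"gripper": 0.4},
    {"dx": 0,"dy": 0,"dz": 0,"roll": 0.12,"gripper": 0.4},
    {"dx": 0,"dy": 0,"dz": 0,"roll": 0.12,"gripper": 0.4},
    {"dx": 0,"dy": 0,"dz": 0,"roll": 0.12,"gripper": 0.4},
    {"dx": 0,"dy": 0,"dz": 0,"roll": 0.12,"gripper": 0.4}
  ]
}}

```text
time: 3.15
position: [516.7, -273.9, 294.4]
orientation: [0.0, 0.44, 0.898, 0.0]
ft_force: [0.1, 0.5, 0.5]
width: 34.4
grip_force: 0.0
```

{"method": "drive_tool", "body": {
  "series": [
    {"dx": 0,"dy": 0,"dz": 0,"roll": 0.12,"gripper": 0.4},
    {"dx": 0,"dy": 0,"dz": 0,"roll": 0.12,"gripper": 0.4},
    {"dx": 0,"dy": 0,"dz": 0,"roll": 0.12,"gripper": 0.4},
    {"dx": 0,"dy": 0,"dz": 0,"roll": 0.12,"gripper": 0.4},
    {"dx": 0,"dy": 0,"dz": 0,"roll": 0.12,"gripper": 0.4}
  ]
}}

```text
time: 3.57
position: [516.5, -274.2, 294.4]
orientation: [0.0, 0.155, 0.988, 0.0]
ft_force: [-0.6, -0.5, -0.1]
width: 34.5
grip_force: 0.0
```

{"method": "drive_tool", "body": {
  "series": [
    {"dx": 0,"dy": 0,"dz": 0,"roll": 0.12,"gripper": 0.4},
    {"dx": 0,"dy": 0,"dz": 0,"roll": 0.12,"gripper": 0.4},
    {"dx": 0,"dy": 0,"dz": 0,"roll": 0.12,"gripper": 0.4},
    {"dx": 0,"dy": 0,"dz": 0,"roll": 0.05,"gripper": 0.4},
    {"dx": 0,"dy": 0,"dz": 0,"roll": 0,"gripper": 0.4}
  ]
}}

```text
time: 3.98
position: [516.5, -274.2, 294.5]
orientation: [0.0, -0.046, 0.999, 0.0]
ft_force: [1.0, 1.0, -0.2]
width: 34.1
grip_force: 0.0
```

```bash
cat >> h.py <<'E'
def wrist_atz(u,v,z,o):
    c=viewer.get_calibration('wrist'); x,y=u-c['cx'],v-c['cy']; r=np.hypot(x,y); th=r/c['fx']
    d=np.array([np.sin(th)*x/r,np.sin(th)*y/r,np.cos(th)]); M=c['mount']
    Rt=q(o['orientation']); p=Rt@M[:3,3]+o['position']; d=Rt@M[:3,:3]@d
    return p+d*(z-p[2])/d[2]
def wproj(P,o):
    c=viewer.get_calibration('wrist'); M=c['mount']; Rt=q(o['orientation'])
    v=M[:3,:3].T@(Rt.T@(np.asarray(P,float)-o['position'])-M[:3,3])
    th=np.arctan2(np.hypot(v[0],v[1]),v[2]); n=np.hypot(v[0],v[1])
    return np.array([c['cx']+c['fx']*th*v[0]/n, c['cy']+c['fx']*th*v[1]/n])
E
python3 - <<'E'
from h import *
import pickle
o=get_obs(); save('wrist','w1.png'); pickle.dump(o,open('w1.pkl','wb')); print(o['position'],o['orientation'],o['joint_positions'])
for n in ['bay_narrow','bay_medium','bay_wide']:
    for r in nets.spot_point('wrist',n)[:3]:
        v,u=r['point']; print(n,round(r['conf'],2),np.round([u,v]),wrist_atz(u,v,4,o).round(1))
E
```

```text
[ 516.48763207 -274.16206896  294.45063363] [ 1.89096410e-05 -4.64484665e-02  9.98920687e-01  3.52668130e-05] [-5.96511255e-01  4.04806731e-01  3.79009473e-01  1.54501109e+00
  7.91247891e-05 -6.89441625e-01]
bay_narrow 0.84 [336. 210.] [ 535.9 -247.5    4. ]
bay_medium 0.65 [288. 212.] [ 544.  -309.9    4. ]
bay_wide 0.78 [384. 211.] [ 530.2 -185.5    4. ]
```

View pics/w1.png

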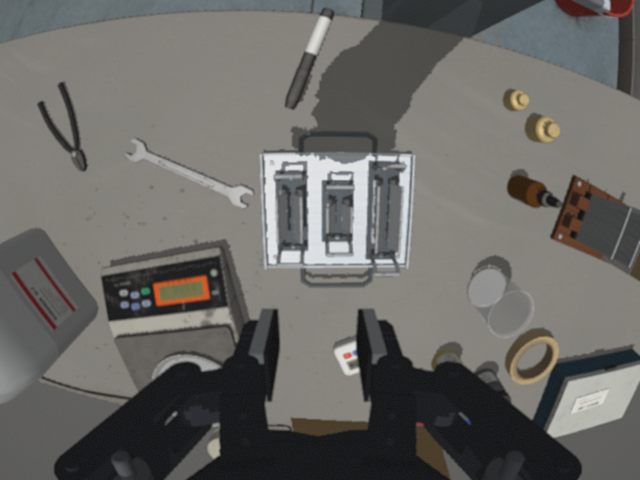

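{"method": "drive_tool", "body": {
  "series": [
    {"dx": 0,"dy": 0.005,"dz": -0.024,"roll": 0,"gripper": 0.4},
    {"dx": 0,"dy": 0.005,"dz": -0.024,"roll": 0,"gripper": 0.4},
    {"dx": 0,"dy": 0.005,"dz": -0.024,"roll": 0,"gripper": 0.4},
    {"dx": 0,"dy": 0.005,"dz": -0.024,"roll": 0,"gripper": 0.4},
    {"dx": 0,"dy": 0,"dz": 0,"roll": 0,"gripper": 0.4}
  ]
}}

```text
time: 4.6
position: [513.0, -251.2, 193.1]
orientation: [-0.004, -0.046, 0.999, 0.003]
ft_force: [-0.8, 0.8, -0.5]
width: 33.9
grip_force: 0.0
```

```bash
python3 - <<'E'
from h import *
import pickle
o=get_obs(); im=save('wrist','w2.png'); pickle.dump(o,open('w2.pkl','wb')); print(o['position'],o['orientation'])
for n in ['bay_narrow','bay_medium','bay_wide']:
    for r in nets.spot_point('wrist',n)[:2]:
        v,u=r['point']; print(n,round(r['conf'],2),np.round([u,v]),wrist_atz(u,v,4,o).round(1))
cv2.imwrite('pics/w2c.png',cv2.resize(im[120:320,220:480,::-1],(780,600),interpolation=cv2.INTER_CUBIC))
E
```

```text
[ 513.02918706 -251.2154808   193.07522018] [-0.00409207 -0.04612865  0.99892221  0.0031342 ]
bay_narrow 0.83 [318. 234.] [ 534.6 -246.8    4. ]
bay_medium 0.67 [260. 235.] [ 541.5 -307.7    4. ]
bay_wide 0.63 [376. 235.] [ 530.4 -186.6    4. ]
bay_wide 0.22 [317. 237.] [ 538.4 -248.4    4. ]
```

View pics/w2c.png

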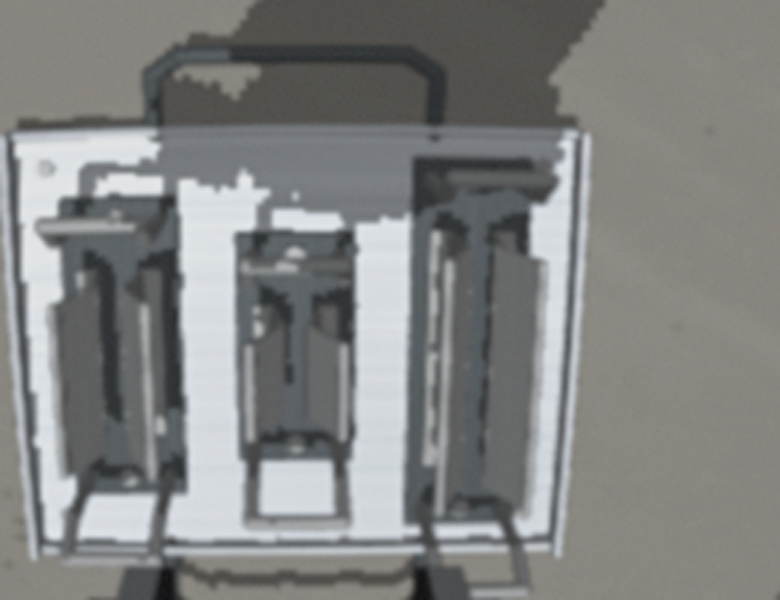

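```bash
python3 - <<'E'
from h import *
import pickle
from scipy.optimize import least_squares
o1=pickle.load(open('w1.pkl','rb'));o2=pickle.load(open('w2.pkl','rb'))
D={'w':58,'n':0,'m':-58}
obs=[('t','w',415,242),('t','m',466,239),('1','n',336,210),('1','m',288,212),('1','w',384,211),('2','n',318.5,234.5),('2','m',261,235),('2','w',376,234),('s','n',378,206),('s','m',390,203),('s','w',367,214)]
W={'t':1,'1':1,'2':1,'s':.7}
f={'t':lambda P:proj('top',P),'s':lambda P:proj('scene',P),'1':lambda P:wproj(P,o1),'2':lambda P:wproj(P,o2)}
def res(p,full=False):
    out=[]
    for c,n,u,v in obs:
        P=[p[0]-np.sin(p[3])*D[n],p[1]+np.cos(p[3])*D[n],p[2]]
        out.append(W[c]*(f[c](P)-[u,v]))
    return np.array(out) if full else np.ravel(out)
s=least_squares(res,[535,-252,10,.096],x_scale=[10,10,10,.05],loss='soft_l1')
print(s.x); 
for a,b in zip(obs,res(s.x,True)): print(a[:2],b.round(1))
J=s.jac; print(np.sqrt(np.diag(np.linalg.inv(J.T@J))))
for z in (0,10,20,30):
    r=least_squares(lambda p:res([p[0],p[1],z,p[2]]),[535,-252,.096],x_scale=[10,10,.05],loss='soft_l1'); print(z,r.x,r.cost)
E
```

```text
[ 5.32474406e+02 -2.47576338e+02  1.67932832e+01  9.00397681e-02]
('t', 'w') [-2.6  1. ]
('t', 'm') [-1.9 -0.7]
('1', 'n') [1.1 0.1]
('1', 'm') [ 3.2 -2. ]
('1', 'w') [-1.6 -0.4]
('2', 'n') [-0.5  0.4]
('2', 'm') [-0.6  0. ]
('2', 'w') [-0.5  1. ]
('s', 'n') [ 1.1 -0.3]
('s', 'm') [-1.8 -3.9]
('s', 'w') [2.8 0.4]
[0.85465956 0.6453801  2.57809851 0.01242046]
0 [ 5.36758560e+02 -2.47851934e+02  9.48096679e-02] 27.51231759590515
10 [ 5.34209403e+02 -2.47687922e+02  9.14576104e-02] 18.610873269697954
20 [ 5.31673855e+02 -2.47733739e+02  8.99116886e-02] 16.696825162831196
30 [ 5.29324202e+02 -2.48605917e+02  9.01772772e-02] 25.106468725103877
```

{"method": "drive_tool", "body": {
  "series": [
    {"dx": 0,"dy": 0.039,"dz": 0.01,"roll": -0.03,"gripper": 0.4},
    {"dx": 0,"dy": 0.039,"dz": 0.01,"roll": -0.03,"gripper": 0.4},
    {"dx": 0,"dy": 0.039,"dz": 0.01,"roll": -0.03,"gripper": 0.4},
    {"dx": 0,"dy": 0.039,"dz": 0.01,"roll": -0.03,"gripper": 0.4},
    {"dx": 0,"dy": 0.039,"dz": 0.01,"roll": -0.03,"gripper": 0.4}
  ]
}}

```text
time: 5.22
position: [517.9, -58.3, 251.5]
orientation: [0.002, 0.03, 1.0, -0.0]
ft_force: [0.5, -0.7, 0.5]
width: 33.8
grip_force: 0.0
```

{"method": "drive_tool", "body": {
  "series": [
    {"dx": 0,"dy": 0.039,"dz": 0,"roll": -0.03,"gripper": 0.4},
    {"dx": 0,"dy": 0.039,"dz": 0,"roll": -0.03,"gripper": 0.4},
    {"dx": 0,"dy": 0.039,"dz": 0,"roll": -0.03,"gripper": 0.4},
    {"dx": 0,"dy": 0.039,"dz": 0,"roll": -0.02,"gripper": 0.4},
    {"dx": 0,"dy": 0.039,"dz": 0,"roll": -0.02,"gripper": 0.4}
  ]
}}

```text
time: 5.63
position: [518.0, 137.7, 251.2]
orientation: [0.003, 0.095, 0.996, 0.001]
ft_force: [1.6, 0.5, 0.2]
width: 34.4
grip_force: 0.0
```

{"method": "drive_tool", "body": {
  "series": [
    {"dx": 0,"dy": 0.038,"dz": 0,"roll": 0,"gripper": 0.4},
    {"dx": 0,"dy": 0.038,"dz": 0,"roll": 0,"gripper": 0.4},
    {"dx": 0,"dy": 0,"dz": 0,"roll": 0,"gripper": 0.4},
    {"dx": 0,"dy": 0,"dz": 0,"roll": 0,"gripper": 0.4},
    {"dx": 0,"dy": 0,"dz": 0,"roll": 0,"gripper": 0.4}
  ]
}}

```text
time: 6.05
position: [517.6, 211.7, 250.0]
orientation: [0.001, 0.094, 0.996, 0.0]
ft_force: [0.3, -0.0, 0.2]
width: 33.9
grip_force: 0.0
```

```bash
python3 - <<'E'
from h import *
import pickle
o=get_obs(); im=save('wrist','w3.png'); pickle.dump(o,open('w3.pkl','wb')); print(o['position'],o['orientation'])
hsv=cv2.cvtColor(im,cv2.COLOR_RGB2HSV)
m=((hsv[...,0]>12)&(hsv[...,0]<28)&(hsv[...,1]>60)&(hsv[...,2]>140)).astype(np.uint8)
n,l,s,c=cv2.connectedComponentsWithStats(m)
for i in range(1,n):
    if s[i,4]<80: continue
    ys,xs=np.where(l==i); P=np.array([wrist_atz(x,y,112,o)[:2] for y,x in zip(ys,xs)])
    r=cv2.minAreaRect(P.astype(np.float32)); u=np.linalg.svd(P-P.mean(0))[2][0]
    print(s[i],P.mean(0).round(1),np.round(r[0],1),np.round(r[1],1),(np.arctan2(u[1],u[0])%np.pi).round(3))
E
```

```text
[517.61857543 211.69072881 249.97862275] [1.44964648e-03 9.37510082e-02 9.95594587e-01 2.54204939e-04]
[ 88 105  20  23 290] [371.4  28.6] [371.4  29. ] [20.4 21.4] 1.245
[117 114  28  31 562] [394.9  61.2] [394.7  61.4] [27.9 27.6] 1.328
[ 493  165   79   50 1175] [517.1 417.6] [513.8 428.2] [27.1 95.3] 1.82
[366 190  14  67 699] [526.2 260.4] [526.7 260.4] [ 9.9 61. ] 2.952Traceback (most recent call last):
  File "<stdin>", line 9, in <module>
  File "h.py", line 17, in wrist_atz
    c=viewer.get_calibration('wrist'); x,y=u-c['cx'],v-c['cy']; r=np.hypot(x,y); th=r/c['fx']
ValueError: time passes only in moves, steps and waits
```

View pics/w3.png

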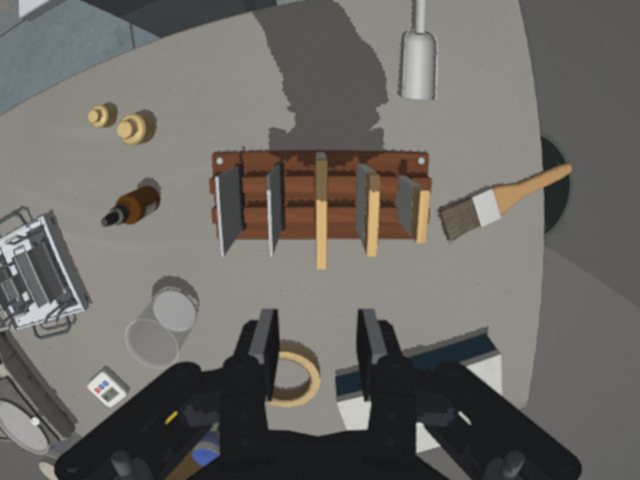

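```bash
cat >> h.py <<'E'
_g=viewer.get_calibration; _c={}
def _cached(n):
    if n not in _c: _c[n]=_g(n)
    return _c[n]
class V: pass
_v=viewer
viewer=V(); viewer.get_calibration=_cached; viewer.snapshot=_v.snapshot
def strips(im,o,z=112,vmin=55):
    hsv=cv2.cvtColor(im,cv2.COLOR_RGB2HSV)
    m=((hsv[...,0]>11)&(hsv[...,0]<28)&(hsv[...,1]>75)&(hsv[...,2]>vmin)).astype(np.uint8)
    n,l,s,c=cv2.connectedComponentsWithStats(m)
    for i in range(1,n):
        if s[i,4]<300 or not(300<s[i,0]<440 and 130<s[i,1]<300): continue
        ys,xs=np.where(l==i); P=np.array([wrist_atz(x,y,z,o)[:2] for y,x in zip(ys,xs)])
        r=cv2.minAreaRect(P.astype(np.float32)); u=np.linalg.svd(P-P.mean(0))[2][0]
        print(s[i],P.mean(0).round(1),np.round(r[0],1),np.round(r[1],1),(np.arctan2(u[1],u[0])%np.pi).round(3))
E
python3 - <<'E'
from h import *
import pickle
o=pickle.load(open('w3.pkl','rb')); strips(cv2.imread('pics/w3.png')[:,:,::-1],o)
E
```

```text
[ 313  158   17  111 1411] [506.9 217.1] [510.3 216.4] [ 14.  100.2] 2.957
[ 365  170   17   86 1167] [516.5 261.5] [517.4 261.6] [13.8 77.8] 2.956
[410 185  21  58 879] [525.1 304.4] [525.4 304.6] [16.3 53. ] 2.972
```

{"method": "drive_tool", "body": {
  "series": [
    {"dx": -0.006,"dy": 0.004,"dz": -0.03,"roll": 0,"gripper": 0.4},
    {"dx": 0,"dy": 0,"dz": -0.035,"roll": 0,"gripper": 0.4},
    {"dx": 0,"dy": 0,"dz": -0.035,"roll": 0,"gripper": 0.4},
    {"dx": 0,"dy": 0,"dz": -0.035,"roll": 0,"gripper": 0.4},
    {"dx": 0,"dy": 0,"dz": 0,"roll": 0,"gripper": 0.4}
  ]
}}

```text
time: 6.52
position: [505.0, 212.3, 106.9]
orientation: [-0.006, 0.095, 0.995, -0.002]
ft_force: [-0.9, -0.4, -1.4]
width: 34.0
grip_force: 0.0
```

{"method": "drive_tool", "body": {
  "series": [
    {"dx": 0,"dy": 0,"dz": -0.02,"roll": 0,"gripper": 0.4},
    {"dx": 0,"dy": 0,"dz": -0.02,"roll": 0,"gripper": 0.4},
    {"dx": 0,"dy": 0,"dz": 0,"roll": 0,"gripper": 0.4},
    {"dx": 0,"dy": 0,"dz": 0,"roll": 0,"gripper": 0.4},
    {"dx": 0,"dy": 0,"dz": 0,"roll": 0,"gripper": 0.4}
  ]
}}

```text
time: 6.93
position: [512.2, 215.6, 75.8]
orientation: [0.001, 0.094, 0.996, 0.001]
ft_force: [0.2, -0.4, -0.1]
width: 34.3
grip_force: 0.0
```

```bash
python3 - <<'E'
from h import *
o=get_obs(); im=save('wrist','w4.png'); print(o['position'],o['orientation'],o['ft_force'])
E
```

```text
[512.1879329  215.61250517  75.81533495] [1.38760361e-03 9.43261944e-02 9.95540223e-01 5.55670316e-04] [ 0.17989526 -0.36567672 -0.10878718]
```

View pics/w4.png

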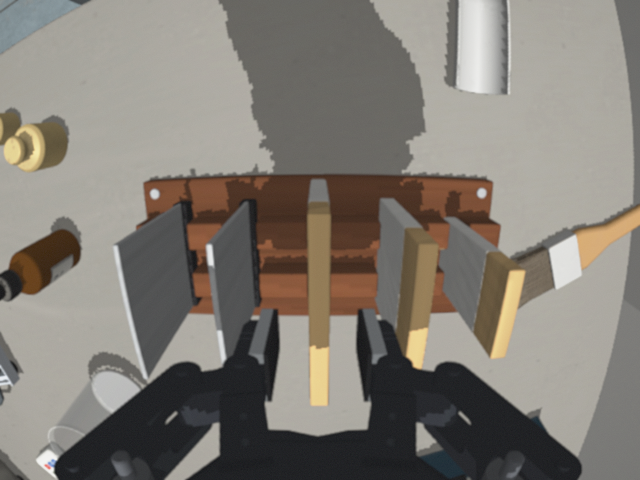

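{"method": "drive_tool", "body": {
  "squeeze": 90,
  "series": [
    {"dx": 0,"dy": 0,"dz": 0,"roll": 0,"gripper": 0},
    {"dx": 0,"dy": 0,"dz": 0,"roll": 0,"gripper": 0},
    {"dx": 0,"dy": 0,"dz": 0,"roll": 0,"gripper": 0},
    {"dx": 0,"dy": 0,"dz": 0,"roll": 0,"gripper": 0},
    {"dx": 0,"dy": 0,"dz": 0,"roll": 0,"gripper": 0}
  ]
}}

```text
time: 7.4
position: [511.9, 216.3, 75.2]
orientation: [0.002, 0.094, 0.996, 0.001]
ft_force: [0.0, 0.1, 7.1]
width: -0.2
grip_force: 3.3
```

{"method": "drive_tool", "body": {
  "series": [
    {"dx": 0,"dy": 0,"dz": 0.01,"roll": 0,"gripper": 0},
    {"dx": 0,"dy": 0,"dz": 0.035,"roll": 0,"gripper": 0},
    {"dx": 0,"dy": 0,"dz": 0.035,"roll": 0,"gripper": 0},
    {"dx": 0,"dy": 0,"dz": 0.035,"roll": 0,"gripper": 0},
    {"dx": 0,"dy": 0,"dz": 0.03,"roll": 0,"gripper": 0}
  ]
}}

```text
time: 7.82
position: [510.3, 215.9, 221.5]
orientation: [0.001, 0.094, 0.996, 0.0]
ft_force: [0.6, 0.2, 0.2]
width: 0.2
grip_force: 0.0
```

```bash
python3 - <<'E'
from h import *
o=get_obs(); im=save('wrist','w5.png'); print(o['position'],o['ft_force'],o['width']); s=save('scene','s5.png')
t=save('top','t5.png')
a=cv2.resize(im[100:480,100:600],(500,380)); b=cv2.resize(s[170:370,180:360],None,fx=1.6,fy=1.9)
out=np.zeros((600,800,3),np.uint8); out[:380,:500]=a; out[:b.shape[0],500:500+b.shape[1]]=b; c=cv2.resize(t[205:290,165:305],(360,218)); out[381:599,:360]=c
cv2.imwrite('pics/m5.png',out[:,:,::-1])
E
```

```text
[510.33825617 215.91670459 221.49133611] [0.62811574 0.24640659 0.19425907] 0.217412779894357
```

View pics/m5.png

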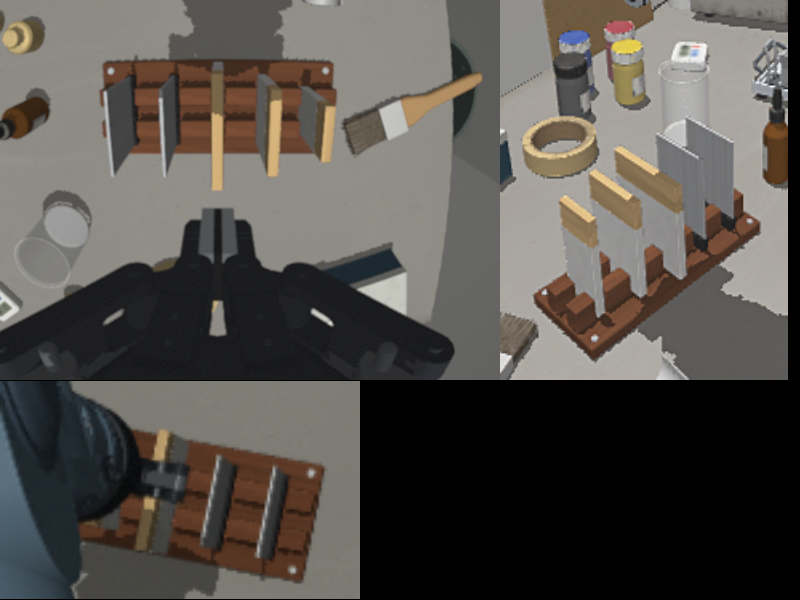

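```bash
python3 - <<'E'
from h import *
o=dict(position=np.array([512.19,215.61,75.8]),orientation=np.array([1.4e-3,.0943,.99554,.00056]))
for z in (112,90,75):
  for s in (-49,49): print(z,s,wproj([511.5+s*.983,216-s*.184,z],o).round(0))
Rt=q(o['orientation'])
for y in (-17,17):
  for x in (-11,11):
    for z in (-7,-35): print('tool',x,y,z,wproj(Rt@np.array([x,y,z])+o['position'],o).round(0))
o2=dict(o);o2['position']=np.array([510.3,215.9,221.5])
print([wproj(Rt@np.array([x,y,0])+o2['position'],o2).round(0) for x in(-11,11) for y in (-8,8)])
o=get_obs(); strips(cv2.imread('pics/w5.png')[:,:,::-1],o,112)
E
```

```text
112 -49 [318. 215.]
112 49 [319. 404.]
90 -49 [318. 204.]
90 49 [319. 378.]
75 -49 [318. 198.]
75 49 [319. 362.]
tool -11 -17 -7 [286. 314.]
tool -11 -17 -35 [281. 343.]
tool 11 -17 -7 [284. 276.]
tool 11 -17 -35 [279. 301.]
tool -11 17 -7 [350. 314.]
tool -11 17 -35 [355. 343.]
tool 11 17 -7 [351. 276.]
tool 11 17 -35 [357. 301.]
[array([303., 308.]), array([332., 308.]), array([303., 271.]), array([333., 271.])]
[ 308  170   19  120 1589] [508.8 217. ] [512.5 216.3] [ 14.5 101.6] 2.955
[ 365  182   18   95 1371] [518.4 262.3] [519.9 262.4] [14.1 80.5] 2.961
[ 413  199   23   63 1018] [527.3 305.2] [527.7 304.7] [16.4 54.1] 2.992
```

```bash
python3 - <<'E'
from h import *
s=cv2.imread('pics/s5.png'); t=cv2.imread('pics/t5.png')
P=[510.3,215.9,221.5]
for im,c in((s,'scene'),(t,'top')):
  for dz,col in((0,(0,0,255)),(40,(0,255,0))):
    u,v=proj(c,[P[0],P[1],P[2]+dz]); print(c,u,v); cv2.circle(im,(int(round(u)),int(round(v))),2,col,-1)
a=cv2.resize(s[60:340,160:400],(514,600)); b=cv2.resize(t[205:290,190:270],(280,298))
out=np.zeros((600,800,3),np.uint8); out[:,:514]=a; out[:298,518:798]=b
w=cv2.imread('pics/w5.png'); out[300:600,518:798]=cv2.resize(w[240:480,205:429],(280,300)); cv2.imwrite('pics/m6.png',out)
E
```

```text
scene 268.3319218651079 196.77803251777325
scene 266.6590494058799 172.88824621529642
top 214.75082022150855 244.50660993306414
top 210.77295843636085 243.0626040527941
```

View pics/m6.png

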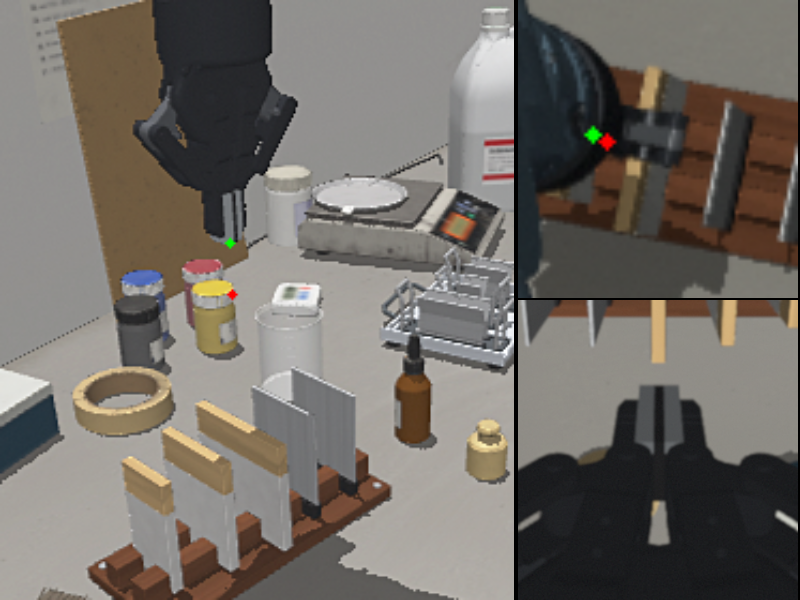

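The scene shows every panel still in place. The shut fingertips sit about 38–40 mm above the reported TCP (the tip at scene (267,172) matches TCP+40), so the fingers closed just above the panel. I'll regrasp lower by that amount.

{"method": "drive_tool", "body": {
  "series": [
    {"dx": 0,"dy": 0,"dz": -0.02,"roll": 0,"gripper": 0.4},
    {"dx": 0,"dy": 0,"dz": -0.02,"roll": 0,"gripper": 0.4},
    {"dx": 0,"dy": 0,"dz": -0.02,"roll": 0,"gripper": 0.4},
    {"dx": 0,"dy": 0,"dz": -0.02,"roll": 0,"gripper": 0.4},
    {"dx": 0,"dy": 0,"dz": -0.02,"roll": 0,"gripper": 0.4}
  ]
}}

```text
time: 8.38
position: [509.0, 215.4, 116.2]
orientation: [-0.001, 0.094, 0.996, -0.0]
ft_force: [0.7, -0.1, 0.1]
width: 34.2
grip_force: 0.0
```

{"method": "drive_tool", "body": {
  "series": [
    {"dx": 0.001,"dy": 0,"dz": -0.02,"roll": 0,"gripper": 0.4},
    {"dx": 0,"dy": 0,"dz": -0.02,"roll": 0,"gripper": 0.4},
    {"dx": 0,"dy": 0,"dz": -0.018,"roll": 0,"gripper": 0.4},
    {"dx": 0,"dy": 0,"dz": 0,"roll": 0,"gripper": 0.4},
    {"dx": 0,"dy": 0,"dz": 0,"roll": 0,"gripper": 0.4}
  ]
}}

```text
time: 8.8
position: [509.1, 215.2, 58.7]
orientation: [-0.002, 0.094, 0.996, -0.001]
ft_force: [0.5, -1.0, 0.3]
width: 34.3
grip_force: 0.0
```

```bash
python3 - <<'E'
from h import *
o=get_obs(); print(o['position'],o['ft_force'],o['width']); w=save('wrist','w6.png'); s=save('scene','s6.png')
out=np.zeros((480,800,3),np.uint8); out[:,:400]=w[:,120:520]; out[:,400:]=cv2.resize(s[120:360,180:380],(400,480)); cv2.imwrite('pics/m7.png',out[:,:,::-1])
E
```

```text
[509.13798841 215.16677662  58.73558968] [ 0.45357665 -1.00456179  0.32844521] 34.27143007993967
```

View pics/m7.png

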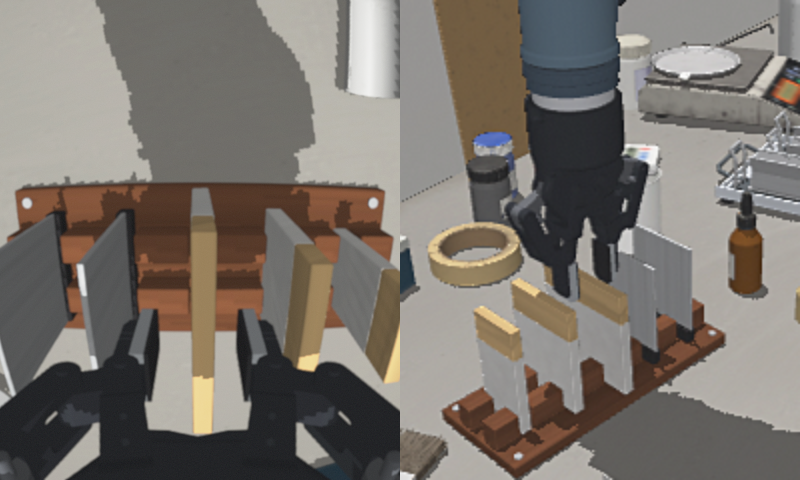

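{"method": "drive_tool", "body": {
  "squeeze": 90,
  "series": [
    {"dx": 0,"dy": 0,"dz": -0.012,"roll": 0,"gripper": 0.4},
    {"dx": 0,"dy": 0,"dz": -0.01,"roll": 0,"gripper": 0.4},
    {"dx": 0,"dy": 0,"dz": 0,"roll": 0,"gripper": 0.4},
    {"dx": 0,"dy": 0,"dz": 0,"roll": 0,"gripper": 0},
    {"dx": 0,"dy": 0,"dz": 0,"roll": 0,"gripper": 0}
  ]
}}

```text
time: 9.32
position: [511.8, 215.9, 39.0]
orientation: [0.0, 0.094, 0.996, 0.0]
ft_force: [0.4, -0.1, 0.1]
width: 10.7
grip_force: 0.0
```

{"method": "drive_tool", "body": {
  "series": [
    {"dx": 0,"dy": 0,"dz": 0,"roll": 0,"gripper": 0},
    {"dx": 0,"dy": 0,"dz": 0,"roll": 0,"gripper": 0},
    {"dx": 0,"dy": 0,"dz": 0,"roll": 0,"gripper": 0},
    {"dx": 0,"dy": 0,"dz": 0,"roll": 0,"gripper": 0},
    {"dx": 0,"dy": 0,"dz": 0,"roll": 0,"gripper": 0}
  ]
}}

```text
time: 9.73
position: [512.2, 216.0, 39.2]
orientation: [0.001, 0.094, 0.996, 0.0]
ft_force: [-0.6, 0.2, 5.4]
width: 8.8
grip_force: 88.1
```

{"method": "drive_tool", "body": {
  "series": [
    {"dx": 0,"dy": 0,"dz": 0.02,"roll": 0,"gripper": 0},
    {"dx": 0,"dy": 0,"dz": 0.032,"roll": 0,"gripper": 0},
    {"dx": 0,"dy": 0,"dz": 0.032,"roll": 0,"gripper": 0},
    {"dx": 0,"dy": 0,"dz": 0.032,"roll": 0,"gripper": 0},
    {"dx": 0,"dy": 0,"dz": 0.03,"roll": 0,"gripper": 0}
  ]
}}

```text
time: 10.15
position: [510.8, 215.7, 185.6]
orientation: [-0.0, 0.094, 0.996, -0.0]
ft_force: [0.9, 0.1, -0.6]
width: 8.8
grip_force: 87.9
```

{"method": "drive_tool", "body": {
  "series": [
    {"dx": 0.002,"dy": -0.025,"dz": 0,"roll": 0.01,"gripper": 0},
    {"dx": 0.002,"dy": -0.035,"dz": 0,"roll": 0.02,"gripper": 0},
    {"dx": 0.002,"dy": -0.038,"dz": 0,"roll": 0.03,"gripper": 0},
    {"dx": 0.002,"dy": -0.038,"dz": 0,"roll": 0.03,"gripper": 0},
    {"dx": 0.002,"dy": -0.038,"dz": 0,"roll": 0.03,"gripper": 0}
  ]
}}

```text
time: 10.57
position: [520.8, 40.4, 183.9]
orientation: [-0.001, 0.033, 0.999, 0.0]
ft_force: [0.3, 0.0, -0.9]
width: 8.9
grip_force: 88.0
```

{"method": "drive_tool", "body": {
  "series": [
    {"dx": 0.002,"dy": -0.038,"dz": 0,"roll": 0.03,"gripper": 0},
    {"dx": 0.002,"dy": -0.038,"dz": 0,"roll": 0.03,"gripper": 0},
    {"dx": 0.001,"dy": -0.038,"dz": 0,"roll": 0.03,"gripper": 0},
    {"dx": 0,"dy": -0.038,"dz": 0,"roll": 0.03,"gripper": 0},
    {"dx": 0,"dy": -0.035,"dz": 0,"roll": 0.03,"gripper": 0}
  ]
}}

```text
time: 10.98
position: [525.7, -147.2, 183.8]
orientation: [-0.001, -0.041, 0.999, 0.0]
ft_force: [-0.4, 0.0, -0.8]
width: 8.9
grip_force: 87.9
```

{"method": "drive_tool", "body": {
  "series": [
    {"dx": 0,"dy": -0.025,"dz": 0,"roll": 0.005,"gripper": 0},
    {"dx": 0,"dy": -0.018,"dz": 0,"roll": 0,"gripper": 0},
    {"dx": 0,"dy": 0,"dz": 0,"roll": 0,"gripper": 0},
    {"dx": 0,"dy": 0,"dz": 0,"roll": 0,"gripper": 0},
    {"dx": 0,"dy": 0,"dz": 0,"roll": 0,"gripper": 0}
  ]
}}

```text
time: 11.4
position: [526.0, -187.3, 184.0]
orientation: [-0.001, -0.044, 0.999, 0.001]
ft_force: [0.2, 0.4, -0.7]
width: 9.0
grip_force: 88.0
```

```bash
python3 - <<'E'
from h import *
import pickle
o=get_obs(); pickle.dump(o,open('w8.pkl','wb')); w=save('wrist','w8.png'); print(o['position'],o['orientation'],o['width'],o['grip_force'])
for n in ['bay_narrow','bay_medium','bay_wide']:
    for r in nets.spot_point('wrist',n)[:2]:
        v,u=r['point']; print(n,round(r['conf'],2),np.round([u,v]),wrist_atz(u,v,17,o).round(1))
cv2.imwrite('pics/w8c.png',cv2.resize(w[140:440,160:460,::-1],(600,600),interpolation=cv2.INTER_CUBIC))
E
```

```text
[ 526.03094178 -187.27026204  183.95212607] [-5.01343500e-04 -4.37222687e-02  9.99043382e-01  6.58143530e-04] 9.041346364965667 87.97553658485413
bay_narrow 0.72 [256. 218.] [ 532.4 -246.7   17. ]
bay_narrow 0.29 [199. 221.] [ 539.1 -304.2   17. ]
bay_medium 0.71 [198. 220.] [ 538.5 -305.    17. ]
bay_wide 0.84 [316. 219.] [ 528.4 -188.5   17. ]
```

View pics/w8c.png

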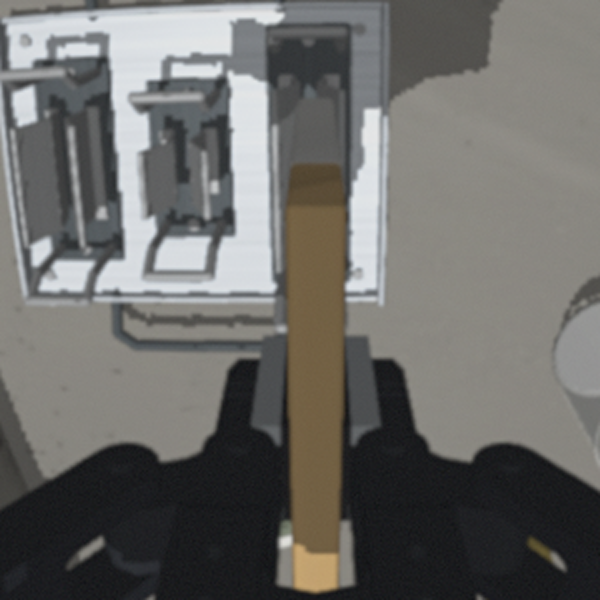

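```bash
python3 - <<'E'
from h import *
import pickle
o=pickle.load(open('w8.pkl','rb')); Rt=q(o['orientation'])
for s in (50,48,-48,-50): print(s,[wproj(o['position']+Rt@np.array([s,y,-72.8]),o).round(1) for y in (-5,5)])
E
```

```text
50 [array([301.6, 242.2]), array([334.4, 242.2])]
48 [array([301.7, 248.5]), array([334.3, 248.4])]
-48 [array([306.5, 457.8]), array([329.4, 457.8])]
-50 [array([306.5, 460.5]), array([329.3, 460.5])]
```

{"method": "drive_tool", "body": {
  "series": [
    {"dx": 0.002,"dy": -0.0015,"dz": -0.02,"roll": 0,"gripper": 0},
    {"dx": 0,"dy": 0,"dz": -0.025,"roll": 0,"gripper": 0},
    {"dx": 0,"dy": 0,"dz": -0.02,"roll": 0,"gripper": 0},
    {"dx": 0,"dy": 0,"dz": -0.01,"roll": 0,"gripper": 0},
    {"dx": 0,"dy": 0,"dz": 0,"roll": 0,"gripper": 0}
  ]
}}

```text
time: 12.02
position: [526.5, -188.0, 107.0]
orientation: [-0.002, -0.044, 0.999, 0.001]
ft_force: [-0.1, 1.1, -0.7]
width: 9.4
grip_force: 88.0
```

{"method": "drive_tool", "body": {
  "series": [
    {"dx": 0,"dy": 0,"dz": -0.01,"roll": 0,"gripper": 0},
    {"dx": 0,"dy": 0,"dz": -0.008,"roll": 0,"gripper": 0},
    {"dx": 0,"dy": 0,"dz": -0.008,"roll": 0,"gripper": 0},
    {"dx": 0,"dy": 0,"dz": 0,"roll": 0,"gripper": 0},
    {"dx": 0,"dy": 0,"dz": 0,"roll": 0,"gripper": 0}
  ]
}}

```text
time: 12.43
position: [528.2, -189.5, 83.2]
orientation: [-0.0, -0.044, 0.999, 0.0]
ft_force: [-0.4, 0.5, -0.7]
width: 8.5
grip_force: 88.0
```

```bash
python3 - <<'E'
from h import *
w=save('wrist','w9.png'); s=save('scene','s9.png'); print(get_obs()['position'])
out=np.zeros((480,800,3),np.uint8); out[:,:400]=w[:,120:520]; out[:,400:]=cv2.resize(s[150:246,330:410],(400,480),interpolation=cv2.INTER_CUBIC); cv2.imwrite('pics/m9.png',out[:,:,::-1])
E
```

```text
[ 528.85438191 -189.88148208   83.89717583]
```

View pics/m9.png

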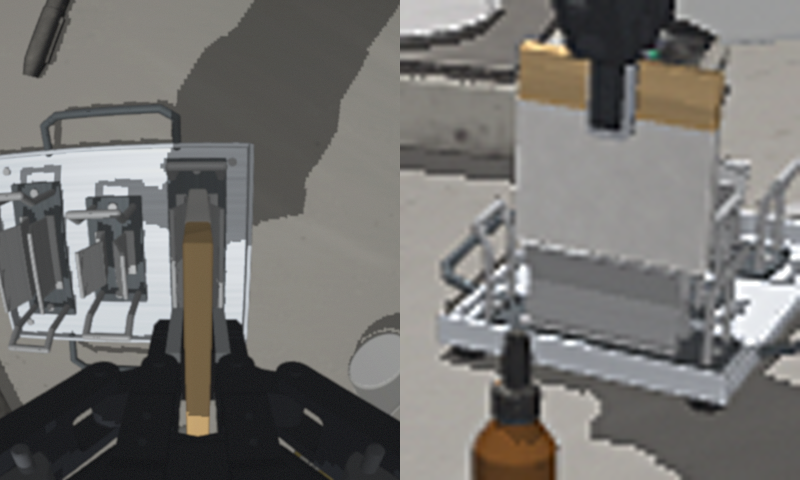

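{"method": "drive_tool", "body": {
  "squeeze": 110,
  "series": [
    {"dx": 0,"dy": 0,"dz": -0.006,"roll": 0,"gripper": 0},
    {"dx": 0,"dy": 0,"dz": -0.006,"roll": 0,"gripper": 0},
    {"dx": 0,"dy": 0,"dz": -0.006,"roll": 0,"gripper": 0},
    {"dx": 0,"dy": 0,"dz": -0.006,"roll": 0,"gripper": 0},
    {"dx": 0,"dy": 0,"dz": 0,"roll": 0,"gripper": 0}
  ]
}}

```text
time: 12.95
position: [528.8, -189.6, 58.6]
orientation: [0.0, -0.044, 0.999, 0.0]
ft_force: [2.0, 0.8, -3.3]
width: 8.5
grip_force: 108.0
```

{"method": "drive_tool", "body": {
  "series": [
    {"dx": 0,"dy": 0,"dz": -0.004,"roll": 0,"gripper": 0},
    {"dx": 0,"dy": 0,"dz": -0.003,"roll": 0,"gripper": 0},
    {"dx": 0,"dy": 0,"dz": 0,"roll": 0,"gripper": 0},
    {"dx": 0,"dy": 0,"dz": 0,"roll": 0,"gripper": 0},
    {"dx": 0,"dy": 0,"dz": 0,"roll": 0,"gripper": 0}
  ]
}}

```text
time: 13.37
position: [528.5, -189.6, 52.0]
orientation: [-0.0, -0.044, 0.999, 0.0]
ft_force: [1.9, -0.1, -3.0]
width: 8.8
grip_force: 108.0
```

{"method": "drive_tool", "body": {
  "series": [
    {"dx": 0,"dy": 0,"dz": -0.003,"roll": 0,"gripper": 0},
    {"dx": 0,"dy": 0,"dz": 0,"roll": 0,"gripper": 0},
    {"dx": 0,"dy": 0,"dz": -0.002,"roll": 0,"gripper": 0},
    {"dx": 0,"dy": 0,"dz": 0,"roll": 0,"gripper": 0},
    {"dx": 0,"dy": 0,"dz": 0,"roll": 0,"gripper": 0}
  ]
}}

```text
time: 13.78
position: [528.4, -189.7, 47.4]
orientation: [-0.0, -0.044, 0.999, 0.0]
ft_force: [1.7, 0.5, -0.3]
width: 8.7
grip_force: 108.6
```

{"method": "drive_tool", "body": {
  "series": [
    {"dx": 0,"dy": 0,"dz": -0.002,"roll": 0,"gripper": 0},
    {"dx": 0,"dy": 0,"dz": 0,"roll": 0,"gripper": 0},
    {"dx": 0,"dy": 0,"dz": 0,"roll": 0,"gripper": 0},
    {"dx": 0,"dy": 0,"dz": 0,"roll": 0,"gripper": 0},
    {"dx": 0,"dy": 0,"dz": 0,"roll": 0,"gripper": 0}
  ]
}}

```text
time: 14.2
position: [528.4, -189.7, 45.3]
orientation: [-0.0, -0.044, 0.999, 0.0]
ft_force: [0.8, -0.9, 0.1]
width: 8.5
grip_force: 108.6
```

{"method": "drive_tool", "body": {
  "series": [
    {"dx": 0,"dy": 0,"dz": -0.002,"roll": 0,"gripper": 0},
    {"dx": 0,"dy": 0,"dz": 0,"roll": 0,"gripper": 0},
    {"dx": 0,"dy": 0,"dz": -0.002,"roll": 0,"gripper": 0},
    {"dx": 0,"dy": 0,"dz": 0,"roll": 0,"gripper": 0},
    {"dx": 0,"dy": 0,"dz": 0,"roll": 0,"gripper": 0}
  ]
}}

```text
time: 14.62
position: [528.6, -189.8, 43.2]
orientation: [0.0, -0.044, 0.999, -0.0]
ft_force: [-3.5, 2.4, 14.5]
width: 8.5
grip_force: 110.7
```

```bash
python3 - <<'E'
from h import *
w=save('wrist','w10.png'); s=save('scene','s10.png'); o=get_obs(); print(o['position'],o['ft_force'])
out=np.zeros((480,800,3),np.uint8); out[:,:400]=w[:,120:520]; out[:,400:]=cv2.resize(s[150:246,330:410],(400,480),interpolation=cv2.INTER_CUBIC); cv2.imwrite('pics/m10.png',out[:,:,::-1])
E
```

```text
[ 528.53839859 -189.8028474    43.18867653] [-3.76604332  1.81944985 13.38522268]
```

View pics/m10.png

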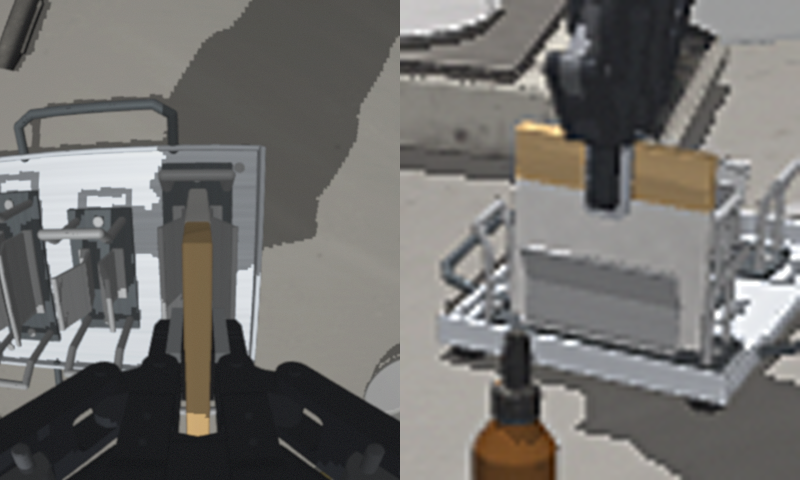

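{"method": "drive_tool", "body": {
  "series": [
    {"dx": 0,"dy": 0,"dz": -0.001,"roll": 0,"gripper": 0},
    {"dx": 0,"dy": 0,"dz": 0,"roll": 0,"gripper": 0},
    {"dx": 0,"dy": 0,"dz": -0.001,"roll": 0,"gripper": 0},
    {"dx": 0,"dy": 0,"dz": 0,"roll": 0,"gripper": 0},
    {"dx": 0,"dy": 0,"dz": 0,"roll": 0,"gripper": 0}
  ]
}}

```text
time: 15.13
position: [528.7, -189.9, 43.2]
orientation: [0.001, -0.044, 0.999, -0.001]
ft_force: [-7.2, 2.8, 27.8]
width: 8.7
grip_force: 113.1
```

{"method": "drive_tool", "body": {
  "series": [
    {"dx": 0,"dy": 0,"dz": 0.002,"roll": 0,"gripper": 0},
    {"dx": 0,"dy": 0,"dz": 0,"roll": 0,"gripper": 0.4},
    {"dx": 0,"dy": 0,"dz": 0,"roll": 0,"gripper": 0.4},
    {"dx": 0,"dy": 0,"dz": 0,"roll": 0,"gripper": 0.4},
    {"dx": 0,"dy": 0,"dz": 0,"roll": 0,"gripper": 0.4}
  ]
}}

```text
time: 15.55
position: [527.9, -189.4, 40.6]
orientation: [-0.001, -0.043, 0.999, 0.0]
ft_force: [-1.0, -0.0, 0.1]
width: 34.3
grip_force: 0.0
```

{"method": "drive_tool", "body": {
  "series": [
    {"dx": 0,"dy": 0,"dz": 0.025,"roll": 0,"gripper": 0.4},
    {"dx": 0,"dy": 0,"dz": 0.035,"roll": 0,"gripper": 0.4},
    {"dx": 0,"dy": 0,"dz": 0.035,"roll": 0,"gripper": 0.4},
    {"dx": 0,"dy": 0,"dz": 0.03,"roll": 0,"gripper": 0.4},
    {"dx": 0,"dy": 0,"dz": 0.01,"roll": 0,"gripper": 0.4}
  ]
}}

```text
time: 15.97
position: [530.7, -190.8, 181.0]
orientation: [0.003, -0.044, 0.999, -0.002]
ft_force: [1.0, 0.2, 0.3]
width: 34.0
grip_force: 0.0
```

```bash
python3 - <<'E'
from h import *
w=save('wrist','w11.png'); o=get_obs(); print(o['position'])
for n in ['bay_narrow','bay_medium','bay_wide']:
    for r in nets.spot_point('wrist',n)[:1]:
        v,u=r['point']; print(n,round(r['conf'],2),np.round([u,v]),wrist_atz(u,v,13,o).round(1))
hsv=cv2.cvtColor(w,cv2.COLOR_RGB2HSV)
m=((hsv[...,0]>11)&(hsv[...,0]<28)&(hsv[...,1]>75)&(hsv[...,2]>55)).astype(np.uint8)
n,l,s,c=cv2.connectedComponentsWithStats(m)
for i in range(1,n):
    if s[i,4]>300:
        ys,xs=np.where(l==i); P=np.array([wrist_atz(x,y,116,o)[:2] for y,x in zip(ys,xs)]); r=cv2.minAreaRect(P.astype(np.float32)); print(s[i],np.round(r[0],1),np.round(r[1],1),r[2])
E
```

```text
[ 531.11021635 -190.95365541  181.1501393 ]
bay_narrow 0.58 [259. 211.] [ 531.5 -248.4   13. ]
bay_medium 0.68 [202. 214.] [ 538.8 -305.6   13. ]
bay_wide 0.59 [316. 214.] [ 529.7 -193.6   13. ]
[486  48  33  28 738] [381.  -75.1] [19.3 28.2] 20.632892608642578
[ 517   83   46   36 1293] [401.6 -40.1] [26.6 41.6] 7.214004039764404
[518 169  29  37 601] [467.8 -37.4] [24.  26.7] 81.45812225341797
[ 313  172   14  139 1778] [ 527.3 -190.3] [101.9   9.3] 5.44653844833374
[ 496  360   64   60 1705] [655.8  33.1] [88.3 53.1] 54.045440673828125
[415 426  26  26 461] [721. -71.] [41.5 25.1] 39.69847106933594
```

{"method": "drive_tool", "body": {
  "series": [
    {"dx": -0.001,"dy": 0.039,"dz": 0,"roll": -0.03,"gripper": 0.4},
    {"dx": -0.001,"dy": 0.039,"dz": 0,"roll": -0.03,"gripper": 0.4},
    {"dx": -0.001,"dy": 0.039,"dz": 0,"roll": -0.03,"gripper": 0.4},
    {"dx": -0.001,"dy": 0.039,"dz": 0,"roll": -0.03,"gripper": 0.4},
    {"dx": -0.001,"dy": 0.039,"dz": 0,"roll": -0.03,"gripper": 0.4}
  ]
}}

```text
time: 16.58
position: [521.2, 7.1, 173.6]
orientation: [-0.002, 0.033, 0.999, 0.0]
ft_force: [0.1, -0.1, 0.3]
width: 34.2
grip_force: 0.0
```

{"method": "drive_tool", "body": {
  "series": [
    {"dx": -0.001,"dy": 0.039,"dz": 0,"roll": -0.03,"gripper": 0.4},
    {"dx": -0.001,"dy": 0.039,"dz": 0,"roll": -0.03,"gripper": 0.4},
    {"dx": -0.001,"dy": 0.039,"dz": 0,"roll": -0.03,"gripper": 0.4},
    {"dx": -0.001,"dy": 0.039,"dz": 0,"roll": -0.02,"gripper": 0.4},
    {"dx": -0.001,"dy": 0.039,"dz": 0,"roll": -0.015,"gripper": 0.4}
  ]
}}

```text
time: 17.0
position: [516.3, 201.8, 173.5]
orientation: [-0.002, 0.094, 0.996, -0.001]
ft_force: [0.3, -0.1, -0.0]
width: 34.1
grip_force: 0.0
```

{"method": "drive_tool", "body": {
  "series": [
    {"dx": 0,"dy": 0.035,"dz": 0,"roll": 0,"gripper": 0.4},
    {"dx": 0,"dy": 0.026,"dz": 0,"roll": 0,"gripper": 0.4},
    {"dx": 0,"dy": 0,"dz": 0,"roll": 0,"gripper": 0.4},
    {"dx": 0,"dy": 0,"dz": 0,"roll": 0,"gripper": 0.4},
    {"dx": 0,"dy": 0,"dz": 0,"roll": 0,"gripper": 0.4}
  ]
}}

```text
time: 17.42
position: [517.2, 260.5, 174.3]
orientation: [-0.002, 0.094, 0.996, -0.001]
ft_force: [-0.1, 0.4, 0.0]
width: 34.0
grip_force: 0.0
```

```bash
python3 - <<'E'
from h import *
w=save('wrist','w12.png'); o=get_obs(); print(o['position'],o['orientation']); strips(w,o)
hsv=cv2.cvtColor(w,cv2.COLOR_RGB2HSV)
E
```

```text
[517.5877427  260.09712865 174.83923338] [-1.29402547e-03  9.42049266e-02  9.95551640e-01 -8.29719213e-04]
[ 311  197   19  107 1643] [515.2 262. ] [518.1 261.3] [12.2 78.2] 2.955
[ 374  213   23   75 1306] [524.6 305.9] [525.6 305.7] [14.3 54.8] 2.971
```

{"method": "drive_tool", "body": {
  "series": [
    {"dx": 0.0015,"dy": 0.001,"dz": -0.025,"roll": 0,"gripper": 0.4},
    {"dx": 0,"dy": 0,"dz": -0.03,"roll": 0,"gripper": 0.4},
    {"dx": 0,"dy": 0,"dz": -0.03,"roll": 0,"gripper": 0.4},
    {"dx": 0,"dy": 0,"dz": -0.02,"roll": 0,"gripper": 0.4},
    {"dx": 0,"dy": 0,"dz": -0.012,"roll": 0,"gripper": 0.4}
  ]
}}

```text
time: 17.88
position: [517.7, 259.7, 56.0]
orientation: [-0.002, 0.095, 0.995, -0.001]
ft_force: [0.4, -0.9, 0.4]
width: 34.0
grip_force: 0.0
```

{"method": "drive_tool", "body": {
  "squeeze": 100,
  "series": [
    {"dx": 0,"dy": 0,"dz": -0.01,"roll": 0,"gripper": 0.4},
    {"dx": 0,"dy": 0,"dz": -0.008,"roll": 0,"gripper": 0.4},
    {"dx": 0,"dy": 0,"dz": 0,"roll": 0,"gripper": 0.4},
    {"dx": 0,"dy": 0,"dz": 0,"roll": 0,"gripper": 0.4},
    {"dx": 0,"dy": 0,"dz": 0,"roll": 0,"gripper": 0}
  ]
}}

```text
time: 18.3
position: [520.9, 262.4, 42.5]
orientation: [0.001, 0.094, 0.996, 0.0]
ft_force: [0.5, -0.3, 0.3]
width: 23.3
grip_force: 0.0
```

{"method": "drive_tool", "body": {
  "series": [
    {"dx": 0,"dy": 0,"dz": 0,"roll": 0,"gripper": 0},
    {"dx": 0,"dy": 0,"dz": 0,"roll": 0,"gripper": 0},
    {"dx": 0,"dy": 0,"dz": 0,"roll": 0,"gripper": 0},
    {"dx": 0,"dy": 0,"dz": 0,"roll": 0,"gripper": 0},
    {"dx": 0,"dy": 0,"dz": 0,"roll": 0,"gripper": 0}
  ]
}}

```text
time: 18.72
position: [521.2, 262.9, 42.8]
orientation: [0.001, 0.094, 0.996, 0.001]
ft_force: [0.4, 0.1, 5.0]
width: 8.6
grip_force: 98.1
```

{"method": "drive_tool", "body": {
  "series": [
    {"dx": 0,"dy": 0,"dz": 0.02,"roll": 0,"gripper": 0},
    {"dx": 0,"dy": 0,"dz": 0.032,"roll": 0,"gripper": 0},
    {"dx": 0,"dy": 0,"dz": 0.032,"roll": 0,"gripper": 0},
    {"dx": 0,"dy": 0,"dz": 0.032,"roll": 0,"gripper": 0},
    {"dx": 0,"dy": 0,"dz": 0.03,"roll": 0,"gripper": 0}
  ]
}}

```text
time: 19.13
position: [519.4, 262.2, 188.8]
orientation: [-0.0, 0.094, 0.996, -0.0]
ft_force: [0.6, 0.8, -0.7]
width: 8.7
grip_force: 97.4
```

{"method": "drive_tool", "body": {
  "series": [
    {"dx": 0.001,"dy": -0.025,"dz": 0,"roll": 0.01,"gripper": 0},
    {"dx": 0.001,"dy": -0.038,"dz": 0,"roll": 0.015,"gripper": 0},
    {"dx": 0.001,"dy": -0.04,"dz": 0,"roll": 0.02,"gripper": 0},
    {"dx": 0.001,"dy": -0.04,"dz": 0,"roll": 0.02,"gripper": 0},
    {"dx": 0.001,"dy": -0.04,"dz": 0,"roll": 0.02,"gripper": 0}
  ]
}}

```text
time: 19.55
position: [524.3, 77.9, 187.2]
orientation: [-0.0, 0.05, 0.999, -0.0]
ft_force: [0.7, 0.0, -0.9]
width: 8.5
grip_force: 97.6
```

{"method": "drive_tool", "body": {
  "series": [
    {"dx": 0.001,"dy": -0.04,"dz": 0,"roll": 0.02,"gripper": 0},
    {"dx": 0.001,"dy": -0.04,"dz": 0,"roll": 0.02,"gripper": 0},
    {"dx": 0.001,"dy": -0.04,"dz": 0,"roll": 0.02,"gripper": 0},
    {"dx": 0.001,"dy": -0.04,"dz": 0,"roll": 0.02,"gripper": 0},
    {"dx": 0.001,"dy": -0.04,"dz": 0,"roll": 0.02,"gripper": 0}
  ]
}}

```text
time: 19.97
position: [529.2, -122.4, 187.2]
orientation: [-0.0, 0.001, 1.0, 0.0]
ft_force: [0.8, -0.5, -0.9]
width: 8.5
grip_force: 97.6
```

{"method": "drive_tool", "body": {
  "series": [
    {"dx": 0.002,"dy": -0.04,"dz": 0,"roll": 0.02,"gripper": 0},
    {"dx": 0.002,"dy": -0.04,"dz": 0,"roll": 0.02,"gripper": 0},
    {"dx": 0.002,"dy": -0.04,"dz": 0,"roll": 0.02,"gripper": 0},
    {"dx": 0.002,"dy": -0.035,"dz": 0,"roll": 0.02,"gripper": 0},
    {"dx": 0.001,"dy": -0.03,"dz": 0,"roll": 0.01,"gripper": 0}
  ]
}}

```text
time: 20.38
position: [538.3, -308.1, 186.8]
orientation: [-0.0, -0.043, 0.999, 0.0]
ft_force: [0.1, -0.4, -0.9]
width: 8.8
grip_force: 97.6
```

{"method": "drive_tool", "body": {
  "series": [
    {"dx": 0,"dy": 0,"dz": 0,"roll": 0,"gripper": 0},
    {"dx": 0,"dy": 0,"dz": 0,"roll": 0,"gripper": 0},
    {"dx": 0,"dy": 0,"dz": 0,"roll": 0,"gripper": 0},
    {"dx": 0,"dy": 0,"dz": 0,"roll": 0,"gripper": 0},
    {"dx": 0,"dy": 0,"dz": 0,"roll": 0,"gripper": 0}
  ]
}}

```text
time: 20.8
position: [539.0, -304.2, 187.5]
orientation: [-0.0, -0.044, 0.999, 0.0]
ft_force: [-0.5, -0.2, -1.0]
width: 8.7
grip_force: 97.7
```

```bash
cat >> h.py <<'E'
def held(off,width):
    """near top end of the held panel -> offset of panel centre along tool x"""
    o=get_obs(); w=_v.snapshot('wrist'); Rt=q(o['orientation']); print(o['position'],2*np.arctan2(o['orientation'][2],o['orientation'][1])-np.pi,o['width'])
    for n in ['bay_narrow','bay_medium','bay_wide']:
        for r in nets.spot_point('wrist',n)[:1]:
            v,u=r['point']; print(n,round(r['conf'],2),np.round([u,v]),wrist_atz(u,v,13,o).round(1))
    g=w[:,310:326].mean(1); print('expected near-end row',wproj(o['position']+Rt@np.array([width/2,0,100-off]),o).round(1), 'row +3mm',wproj(o['position']+Rt@np.array([width/2+3,0,100-off]),o)[1].round(1) if 0 else '')
    for s in (-6,-3,0,3,6): print(s,wproj(o['position']+Rt@np.array([width/2+s,0,-(100-off)]),o)[1].round(1),end='; ')
    print(); print([(r,*g[r].astype(int)) for r in range(215,275,2)])
    return w
E
python3 - <<'E'
from h import *
w=held(30.8,75); cv2.imwrite('pics/w13.png',w[:,:,::-1])
E
```

```text
[ 539.03542305 -304.21202071  187.53693165] 0.08889629600361637 8.698953255862024
bay_narrow 0.95 [376. 216.] [ 534.8 -245.9   13. ]
bay_medium 0.97 [314. 215.] [ 539.3 -307.7   13. ]
bay_wide 0.88 [432. 217.] [ 529.5 -188.5   13. ]
expected near-end row [317.5 196.8] row +3mm 
-6 292.3; -3 284.1; 0 275.6; 3 267.0; 6 258.2; 
[(215, np.int64(97), np.int64(97), np.int64(96)), (217, np.int64(97), np.int64(97), np.int64(96)), (219, np.int64(97), np.int64(97), np.int64(96)), (221, np.int64(98), np.int64(98), np.int64(96)), (223, np.int64(98), np.int64(98), np.int64(96)), (225, np.int64(99), np.int64(98), np.int64(97)), (227, np.int64(98), np.int64(98), np.int64(96)), (229, np.int64(97), np.int64(97), np.int64(95)), (231, np.int64(97), np.int64(98), np.int64(96)), (233, np.int64(98), np.int64(97), np.int64(96)), (235, np.int64(98), np.int64(98), np.int64(96)), (237, np.int64(97), np.int64(98), np.int64(97)), (239, np.int64(98), np.int64(98), np.int64(96)), (241, np.int64(98), np.int64(98), np.int64(96)), (243, np.int64(98), np.int64(98), np.int64(96)), (245, np.int64(98), np.int64(98), np.int64(96)), (247, np.int64(100), np.int64(100), np.int64(98)), (249, np.int64(100), np.int64(94), np.int64(86)), (251, np.int64(90), np.int64(76), np.int64(56)), (253, np.int64(89), np.int64(75), np.int64(53)), (255, np.int64(91), np.int64(77), np.int64(55)), (257, np.int64(92), np.int64(77), np.int64(55)), (259, np.int64(92), np.int64(78), np.int64(56)), (261, np.int64(94), np.int64(79), np.int64(56)), (263, np.int64(94), np.int64(80), np.int64(56)), (265, np.int64(95), np.int64(80), np.int64(57)), (267, np.int64(95), np.int64(80), np.int64(56)), (269, np.int64(93), np.int64(79), np.int64(56)), (271, np.int64(92), np.int64(77), np.int64(55)), (273, np.int64(92), np.int64(77), np.int64(55))]
```

{"method": "drive_tool", "body": {
  "series": [
    {"dx": 0.002,"dy": -0.002,"dz": -0.02,"roll": 0,"gripper": 0},
    {"dx": 0,"dy": 0,"dz": -0.025,"roll": 0,"gripper": 0},
    {"dx": 0,"dy": 0,"dz": -0.02,"roll": 0,"gripper": 0},
    {"dx": 0,"dy": 0,"dz": -0.015,"roll": 0,"gripper": 0},
    {"dx": 0,"dy": 0,"dz": -0.01,"roll": 0,"gripper": 0}
  ]
}}

```text
time: 21.42
position: [540.0, -306.6, 95.5]
orientation: [-0.001, -0.044, 0.999, 0.001]
ft_force: [-0.2, 0.1, 0.3]
width: 8.3
grip_force: 97.9
```

{"method": "drive_tool", "body": {
  "series": [
    {"dx": 0,"dy": 0,"dz": 0,"roll": 0,"gripper": 0},
    {"dx": 0,"dy": 0,"dz": 0,"roll": 0,"gripper": 0},
    {"dx": 0,"dy": 0,"dz": 0,"roll": 0,"gripper": 0},
    {"dx": 0,"dy": 0,"dz": 0,"roll": 0,"gripper": 0},
    {"dx": 0,"dy": 0,"dz": 0,"roll": 0,"gripper": 0}
  ]
}}

```text
time: 21.83
position: [541.8, -308.3, 98.8]
orientation: [0.001, -0.044, 0.999, -0.001]
ft_force: [-0.2, 0.0, -0.9]
width: 8.3
grip_force: 97.9
```

```bash
python3 - <<'E'
from h import *
w=save('wrist','w14.png'); s=save('scene','s14.png'); o=get_obs(); print(o['position'],o['ft_force'])
out=np.zeros((480,800,3),np.uint8); out[:,:400]=w[:,120:520]; out[:,400:]=cv2.resize(s[150:246,340:420],(400,480),interpolation=cv2.INTER_CUBIC); cv2.imwrite('pics/m14.png',out[:,:,::-1])
E
```

```text
[ 541.48914762 -308.05720254   98.32675764] [-0.74495945 -0.08622172 -0.82685644]
```

View pics/m14.png

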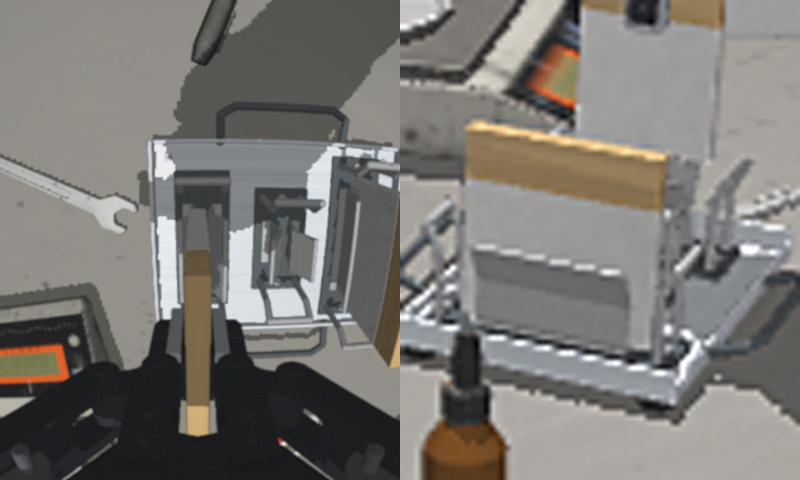

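{"method": "drive_tool", "body": {
  "series": [
    {"dx": -0.001,"dy": 0.0025,"dz": -0.006,"roll": 0,"gripper": 0},
    {"dx": 0,"dy": 0,"dz": -0.006,"roll": 0,"gripper": 0},
    {"dx": 0,"dy": 0,"dz": 0,"roll": 0,"gripper": 0},
    {"dx": 0,"dy": 0,"dz": 0,"roll": 0,"gripper": 0},
    {"dx": 0,"dy": 0,"dz": 0,"roll": 0,"gripper": 0}
  ]
}}

```text
time: 22.35
position: [539.7, -305.0, 85.1]
orientation: [-0.0, -0.044, 0.999, 0.0]
ft_force: [-0.2, 0.0, -0.8]
width: 8.9
grip_force: 97.9
```

{"method": "drive_tool", "body": {
  "series": [
    {"dx": 0,"dy": 0,"dz": -0.006,"roll": 0,"gripper": 0},
    {"dx": 0,"dy": 0,"dz": -0.006,"roll": 0,"gripper": 0},
    {"dx": 0,"dy": 0,"dz": -0.006,"roll": 0,"gripper": 0},
    {"dx": 0,"dy": 0,"dz": -0.006,"roll": 0,"gripper": 0},
    {"dx": 0,"dy": 0,"dz": 0,"roll": 0,"gripper": 0}
  ]
}}

```text
time: 22.77
position: [540.2, -304.9, 60.5]
orientation: [0.0, -0.044, 0.999, 0.0]
ft_force: [2.6, 0.3, -3.5]
width: 8.7
grip_force: 97.4
```

{"method": "drive_tool", "body": {
  "series": [
    {"dx": 0,"dy": 0,"dz": -0.005,"roll": 0,"gripper": 0},
    {"dx": 0,"dy": 0,"dz": -0.003,"roll": 0,"gripper": 0},
    {"dx": 0,"dy": 0,"dz": -0.002,"roll": 0,"gripper": 0},
    {"dx": 0,"dy": 0,"dz": 0,"roll": 0,"gripper": 0},
    {"dx": 0,"dy": 0,"dz": 0,"roll": 0,"gripper": 0}
  ]
}}

```text
time: 23.18
position: [539.8, -305.0, 50.8]
orientation: [-0.0, -0.044, 0.999, 0.0]
ft_force: [2.4, 0.2, -2.4]
width: 8.7
grip_force: 97.8
```

Contact is expected near 46.8, so I'll press to about 44.

{"method": "drive_tool", "body": {
  "series": [
    {"dx": 0,"dy": 0,"dz": -0.003,"roll": 0,"gripper": 0},
    {"dx": 0,"dy": 0,"dz": 0,"roll": 0,"gripper": 0},
    {"dx": 0,"dy": 0,"dz": -0.002,"roll": 0,"gripper": 0},
    {"dx": 0,"dy": 0,"dz": 0,"roll": 0,"gripper": 0},
    {"dx": 0,"dy": 0,"dz": 0,"roll": 0,"gripper": 0}
  ]
}}

```text
time: 23.6
position: [540.0, -305.3, 46.8]
orientation: [0.0, -0.044, 0.999, -0.0]
ft_force: [-1.4, 1.2, 3.1]
width: 8.6
grip_force: 98.6
```

{"method": "drive_tool", "body": {
  "series": [
    {"dx": 0,"dy": 0,"dz": -0.0015,"roll": 0,"gripper": 0},
    {"dx": 0,"dy": 0,"dz": 0,"roll": 0,"gripper": 0},
    {"dx": 0,"dy": 0,"dz": 0,"roll": 0,"gripper": 0},
    {"dx": 0,"dy": 0,"dz": 0,"roll": 0,"gripper": 0},
    {"dx": 0,"dy": 0,"dz": 0,"roll": 0,"gripper": 0}
  ]
}}

```text
time: 24.02
position: [540.0, -305.5, 46.8]
orientation: [0.0, -0.044, 0.999, -0.001]
ft_force: [-3.6, 2.7, 12.5]
width: 8.3
grip_force: 100.0
```

{"method": "drive_tool", "body": {
  "series": [
    {"dx": 0,"dy": 0,"dz": 0.001,"roll": 0,"gripper": 0},
    {"dx": 0,"dy": 0,"dz": 0,"roll": 0,"gripper": 0.4},
    {"dx": 0,"dy": 0,"dz": 0,"roll": 0,"gripper": 0.4},
    {"dx": 0,"dy": 0,"dz": 0,"roll": 0,"gripper": 0.4},
    {"dx": 0,"dy": 0,"dz": 0,"roll": 0,"gripper": 0.4}
  ]
}}

```text
time: 24.43
position: [539.5, -305.0, 45.3]
orientation: [-0.0, -0.043, 0.999, 0.0]
ft_force: [1.4, 0.0, -0.1]
width: 34.3
grip_force: 0.0
```

{"method": "drive_tool", "body": {
  "series": [
    {"dx": 0,"dy": 0,"dz": 0.025,"roll": 0,"gripper": 0.4},
    {"dx": 0,"dy": 0,"dz": 0.035,"roll": 0,"gripper": 0.4},
    {"dx": 0,"dy": 0,"dz": 0.035,"roll": 0,"gripper": 0.4},
    {"dx": 0,"dy": 0,"dz": 0.03,"roll": 0,"gripper": 0.4},
    {"dx": 0,"dy": 0,"dz": 0.01,"roll": 0,"gripper": 0.4}
  ]
}}

```text
time: 24.85
position: [542.0, -306.7, 186.2]
orientation: [0.003, -0.044, 0.999, -0.002]
ft_force: [0.3, 0.0, 0.8]
width: 34.1
grip_force: 0.0
```

{"method": "drive_tool", "body": {
  "series": [
    {"dx": -0.001,"dy": 0.03,"dz": 0,"roll": -0.02,"gripper": 0.4},
    {"dx": -0.001,"dy": 0.04,"dz": 0,"roll": -0.02,"gripper": 0.4},
    {"dx": -0.001,"dy": 0.04,"dz": 0,"roll": -0.02,"gripper": 0.4},
    {"dx": -0.001,"dy": 0.04,"dz": 0,"roll": -0.02,"gripper": 0.4},
    {"dx": -0.001,"dy": 0.04,"dz": 0,"roll": -0.02,"gripper": 0.4}
  ]
}}

```text
time: 25.27
position: [534.3, -113.5, 180.1]
orientation: [-0.0, 0.007, 1.0, 0.0]
ft_force: [1.3, 1.2, -0.4]
width: 34.2
grip_force: 0.0
```

{"method": "drive_tool", "body": {
  "series": [
    {"dx": -0.001,"dy": 0.04,"dz": 0,"roll": -0.02,"gripper": 0.4},
    {"dx": -0.001,"dy": 0.04,"dz": 0,"roll": -0.02,"gripper": 0.4},
    {"dx": -0.001,"dy": 0.04,"dz": 0,"roll": -0.02,"gripper": 0.4},
    {"dx": -0.001,"dy": 0.04,"dz": 0,"roll": -0.02,"gripper": 0.4},
    {"dx": -0.001,"dy": 0.04,"dz": 0,"roll": -0.02,"gripper": 0.4}
  ]
}}

```text
time: 25.68
position: [529.2, 86.7, 180.2]
orientation: [-0.0, 0.057, 0.998, -0.0]
ft_force: [0.5, -0.3, 0.1]
width: 34.3
grip_force: 0.0
```

{"method": "drive_tool", "body": {
  "series": [
    {"dx": -0.001,"dy": 0.04,"dz": 0,"roll": -0.02,"gripper": 0.4},
    {"dx": -0.001,"dy": 0.04,"dz": 0,"roll": -0.02,"gripper": 0.4},
    {"dx": 0,"dy": 0.04,"dz": 0,"roll": -0.02,"gripper": 0.4},
    {"dx": 0,"dy": 0.04,"dz": 0,"roll": -0.015,"gripper": 0.4},
    {"dx": 0,"dy": 0.04,"dz": 0,"roll": 0,"gripper": 0.4}
  ]
}}

```text
time: 26.1
position: [527.3, 286.6, 180.1]
orientation: [-0.0, 0.094, 0.996, -0.0]
ft_force: [0.8, -0.0, -0.9]
width: 34.2
grip_force: 0.0
```

{"method": "drive_tool", "body": {
  "series": [
    {"dx": 0,"dy": 0.02,"dz": 0,"roll": 0,"gripper": 0.4},
    {"dx": 0,"dy": 0,"dz": 0,"roll": 0,"gripper": 0.4},
    {"dx": 0,"dy": 0,"dz": 0,"roll": 0,"gripper": 0.4},
    {"dx": 0,"dy": 0,"dz": 0,"roll": 0,"gripper": 0.4},
    {"dx": 0,"dy": 0,"dz": 0,"roll": 0,"gripper": 0.4}
  ]
}}

```text
time: 26.52
position: [528.0, 303.4, 180.6]
orientation: [-0.0, 0.095, 0.996, -0.0]
ft_force: [-0.5, -0.6, 0.9]
width: 33.9
grip_force: 0.0
```

```bash
python3 - <<'E'
from h import *
w=save('wrist','w15.png'); o=get_obs(); print(o['position'],o['orientation']); strips(w,o)
E
```

```text
[528.08213445 303.34069803 180.82404068] [-1.71622413e-04  9.47385949e-02  9.95502145e-01 -2.20122323e-04]
[ 313  209   19   72 1102] [524.8 307.2] [526.  306.7] [12.3 52.9] 2.954
```

{"method": "drive_tool", "body": {
  "series": [
    {"dx": -0.001,"dy": 0.003,"dz": -0.028,"roll": 0,"gripper": 0.4},
    {"dx": 0,"dy": 0,"dz": -0.03,"roll": 0,"gripper": 0.4},
    {"dx": 0,"dy": 0,"dz": -0.03,"roll": 0,"gripper": 0.4},
    {"dx": 0,"dy": 0,"dz": -0.02,"roll": 0,"gripper": 0.4},
    {"dx": 0,"dy": 0,"dz": -0.012,"roll": 0,"gripper": 0.4}
  ]
}}

```text
time: 26.98
position: [525.2, 305.5, 58.0]
orientation: [-0.002, 0.095, 0.995, -0.001]
ft_force: [-0.3, -0.3, 0.8]
width: 34.2
grip_force: 0.0
```

{"method": "drive_tool", "body": {
  "series": [
    {"dx": 0,"dy": 0,"dz": -0.012,"roll": 0,"gripper": 0.4},
    {"dx": 0,"dy": 0,"dz": -0.008,"roll": 0,"gripper": 0.4},
    {"dx": 0,"dy": 0,"dz": 0,"roll": 0,"gripper": 0.4},
    {"dx": 0,"dy": 0,"dz": 0,"roll": 0,"gripper": 0.4},
    {"dx": 0,"dy": 0,"dz": 0,"roll": 0,"gripper": 0}
  ]
}}

```text
time: 27.4
position: [527.8, 307.7, 42.0]
orientation: [0.001, 0.094, 0.996, 0.0]
ft_force: [0.3, 0.3, -0.0]
width: 23.2
grip_force: 0.0
```

{"method": "drive_tool", "body": {
  "series": [
    {"dx": 0,"dy": 0,"dz": 0,"roll": 0,"gripper": 0},
    {"dx": 0,"dy": 0,"dz": 0,"roll": 0,"gripper": 0},
    {"dx": 0,"dy": 0,"dz": 0,"roll": 0,"gripper": 0},
    {"dx": 0,"dy": 0,"dz": 0,"roll": 0,"gripper": 0},
    {"dx": 0,"dy": 0,"dz": 0,"roll": 0,"gripper": 0}
  ]
}}

```text
time: 27.82
position: [528.2, 308.4, 42.3]
orientation: [0.001, 0.094, 0.996, 0.001]
ft_force: [0.5, -0.3, 5.8]
width: 8.9
grip_force: 98.1
```

{"method": "drive_tool", "body": {
  "series": [
    {"dx": 0,"dy": 0,"dz": 0.02,"roll": 0,"gripper": 0},
    {"dx": 0,"dy": 0,"dz": 0.032,"roll": 0,"gripper": 0},
    {"dx": 0,"dy": 0,"dz": 0.032,"roll": 0,"gripper": 0},
    {"dx": 0,"dy": 0,"dz": 0.032,"roll": 0,"gripper": 0},
    {"dx": 0,"dy": 0,"dz": 0.03,"roll": 0,"gripper": 0}
  ]
}}

```text
time: 28.23
position: [526.4, 307.7, 188.3]
orientation: [-0.0, 0.094, 0.996, -0.0]
ft_force: [0.1, 0.5, 0.3]
width: 8.9
grip_force: 97.4
```

{"method": "drive_tool", "body": {
  "series": [
    {"dx": 0,"dy": -0.025,"dz": 0,"roll": 0.01,"gripper": 0},
    {"dx": 0,"dy": -0.038,"dz": 0,"roll": 0.015,"gripper": 0},
    {"dx": 0,"dy": -0.04,"dz": 0,"roll": 0.02,"gripper": 0},
    {"dx": 0,"dy": -0.04,"dz": 0,"roll": 0.02,"gripper": 0},
    {"dx": 0,"dy": -0.04,"dz": 0,"roll": 0.02,"gripper": 0}
  ]
}}

```text
time: 28.65
position: [526.3, 123.4, 186.6]
orientation: [-0.0, 0.05, 0.999, -0.0]
ft_force: [0.5, -0.4, -0.4]
width: 8.5
grip_force: 97.6
```

{"method": "drive_tool", "body": {
  "series": [
    {"dx": 0,"dy": -0.04,"dz": 0,"roll": 0.02,"gripper": 0},
    {"dx": 0,"dy": -0.04,"dz": 0,"roll": 0.02,"gripper": 0},
    {"dx": 0,"dy": -0.04,"dz": 0,"roll": 0.02,"gripper": 0},
    {"dx": 0,"dy": -0.04,"dz": 0,"roll": 0.02,"gripper": 0},
    {"dx": 0,"dy": -0.04,"dz": 0,"roll": 0.02,"gripper": 0}
  ]
}}

```text
time: 29.07
position: [526.2, -76.8, 186.7]
orientation: [-0.0, 0.001, 1.0, 0.0]
ft_force: [0.9, 0.4, 0.1]
width: 8.5
grip_force: 97.6
```

{"method": "drive_tool", "body": {
  "series": [
    {"dx": 0.001,"dy": -0.04,"dz": 0,"roll": 0.02,"gripper": 0},
    {"dx": 0.001,"dy": -0.04,"dz": 0,"roll": 0.02,"gripper": 0},
    {"dx": 0.002,"dy": -0.04,"dz": 0,"roll": 0.02,"gripper": 0},
    {"dx": 0.002,"dy": -0.03,"dz": 0,"roll": 0.02,"gripper": 0},
    {"dx": 0.001,"dy": -0.022,"dz": 0,"roll": 0.01,"gripper": 0}
  ]
}}

```text
time: 29.48
position: [533.4, -250.2, 186.4]
orientation: [-0.0, -0.043, 0.999, -0.0]
ft_force: [0.5, -0.3, -0.9]
width: 8.9
grip_force: 97.6
```

{"method": "drive_tool", "body": {
  "series": [
    {"dx": 0,"dy": 0,"dz": 0,"roll": 0,"gripper": 0},
    {"dx": 0,"dy": 0,"dz": 0,"roll": 0,"gripper": 0},
    {"dx": 0,"dy": 0,"dz": 0,"roll": 0,"gripper": 0},
    {"dx": 0,"dy": 0,"dz": 0,"roll": 0,"gripper": 0},
    {"dx": 0,"dy": 0,"dz": 0,"roll": 0,"gripper": 0}
  ]
}}

```text
time: 29.9
position: [533.9, -245.8, 187.0]
orientation: [-0.0, -0.044, 0.999, 0.0]
ft_force: [0.0, 0.1, -0.7]
width: 8.8
grip_force: 97.6
```

```bash
python3 - <<'E'
from h import *
w=held(30.3,50); cv2.imwrite('pics/w16.png',w[:,:,::-1])
g=w[:,310:326].mean(1); print([(r,int(g[r,0]),int(g[r,2])) for r in range(276,320,2)])
E
```

```text
[ 533.94049877 -245.81721539  186.98459849] 0.08885046033897837 8.777396318930037
bay_narrow 0.6 [319. 215.] [ 534.1 -244.1   13. ]
bay_medium 0.87 [258. 218.] [ 542.5 -304.3   13. ]
bay_wide 0.81 [376. 213.] [ 527.  -188.3   13. ]
expected near-end row [317.5 214.5] row +3mm 
-6 325.7; -3 318.1; 0 310.4; 3 302.4; 6 294.3; 
[(215, np.int64(85), np.int64(88), np.int64(90)), (217, np.int64(87), np.int64(89), np.int64(91)), (219, np.int64(88), np.int64(91), np.int64(93)), (221, np.int64(83), np.int64(85), np.int64(87)), (223, np.int64(83), np.int64(86), np.int64(87)), (225, np.int64(83), np.int64(85), np.int64(87)), (227, np.int64(85), np.int64(88), np.int64(90)), (229, np.int64(90), np.int64(93), np.int64(96)), (231, np.int64(93), np.int64(96), np.int64(97)), (233, np.int64(95), np.int64(95), np.int64(94)), (235, np.int64(94), np.int64(94), np.int64(92)), (237, np.int64(94), np.int64(94), np.int64(93)), (239, np.int64(95), np.int64(94), np.int64(93)), (241, np.int64(95), np.int64(94), np.int64(93)), (243, np.int64(94), np.int64(94), np.int64(92)), (245, np.int64(93), np.int64(93), np.i
[... 330 characters left out ...]
t64(94), np.int64(93)), (261, np.int64(94), np.int64(95), np.int64(93)), (263, np.int64(96), np.int64(96), np.int64(94)), (265, np.int64(96), np.int64(96), np.int64(94)), (267, np.int64(97), np.int64(96), np.int64(95)), (269, np.int64(97), np.int64(97), np.int64(95)), (271, np.int64(96), np.int64(96), np.int64(95)), (273, np.int64(96), np.int64(96), np.int64(94))]
[(276, 96, 95), (278, 96, 95), (280, 96, 94), (282, 101, 96), (284, 93, 62), (286, 93, 56), (288, 94, 56), (290, 95, 57), (292, 95, 57), (294, 95, 58), (296, 94, 56), (298, 92, 55), (300, 90, 54), (302, 89, 54), (304, 89, 53), (306, 89, 54), (308, 87, 52), (310, 87, 52), (312, 87, 52), (314, 98, 58), (316, 112, 66), (318, 114, 66)]
```

```bash
python3 - <<'E'
from h import *
o=get_obs(); Rt=q(o['orientation'])
f=lambda x,z: wproj(o['position']+Rt@np.array([x,0,z]),o)[1]
for h in (14,16,18,20,25): print(h,'wide',f(50,-72.8+h).round(1),'med',[f(37.5+s,-69.2+h).round(1) for s in (0,2,4)],'nar',[f(25+s,-69.7+h).round(1) for s in (-2,0,2,4)])
E
```

```text
14 wide 229.8 med [np.float64(260.6), np.float64(255.3), np.float64(250.0)] nar [np.float64(297.5), np.float64(292.6), np.float64(287.7), np.float64(282.8)]
16 wide 228.2 med [np.float64(258.7), np.float64(253.5), np.float64(248.3)] nar [np.float64(295.1), np.float64(290.3), np.float64(285.5), np.float64(280.6)]
18 wide 226.7 med [np.float64(256.8), np.float64(251.7), np.float64(246.5)] nar [np.float64(292.9), np.float64(288.1), np.float64(283.3), np.float64(278.5)]
20 wide 225.2 med [np.float64(255.0), np.float64(250.0), np.float64(244.9)] nar [np.float64(290.7), np.float64(286.0), np.float64(281.2), np.float64(276.4)]
25 wide 221.7 med [np.float64(250.7), np.float64(245.8), np.float64(240.8)] nar [np.float64(285.4), np.float64(280.8), np.float64(276.2), np.float64(271.5)]
```

{"method": "drive_tool", "body": {
  "series": [
    {"dx": 0,"dy": -0.0015,"dz": -0.02,"roll": 0,"gripper": 0},
    {"dx": 0,"dy": 0,"dz": -0.025,"roll": 0,"gripper": 0},
    {"dx": 0,"dy": 0,"dz": -0.025,"roll": 0,"gripper": 0},
    {"dx": 0,"dy": 0,"dz": -0.02,"roll": 0,"gripper": 0},
    {"dx": 0,"dy": 0,"dz": -0.005,"roll": 0,"gripper": 0}
  ]
}}

```text
time: 30.52
position: [531.5, -246.9, 88.3]
orientation: [-0.003, -0.044, 0.999, 0.002]
ft_force: [-0.8, 0.7, -1.3]
width: 8.5
grip_force: 97.6
```

{"method": "drive_tool", "body": {
  "series": [
    {"dx": 0,"dy": 0,"dz": -0.003,"roll": 0,"gripper": 0},
    {"dx": 0,"dy": 0,"dz": 0,"roll": 0,"gripper": 0},
    {"dx": 0,"dy": 0,"dz": 0,"roll": 0,"gripper": 0},
    {"dx": 0,"dy": 0,"dz": 0,"roll": 0,"gripper": 0},
    {"dx": 0,"dy": 0,"dz": 0,"roll": 0,"gripper": 0}
  ]
}}

```text
time: 30.93
position: [535.0, -249.3, 90.4]
orientation: [0.001, -0.044, 0.999, -0.001]
ft_force: [-0.3, 0.3, -0.4]
width: 8.6
grip_force: 97.6
```

```bash
python3 - <<'E'
from h import *
w=save('wrist','w17.png'); o=get_obs(); print(o['position'],o['ft_force'])
cv2.imwrite('pics/w17c.png',cv2.resize(w[130:380,200:440,::-1],(576,600),interpolation=cv2.INTER_CUBIC))
E
```

```text
[ 534.81319574 -249.16588426   90.13035587] [-0.18346408  0.35624203  0.15296689]
```

View pics/w17c.png

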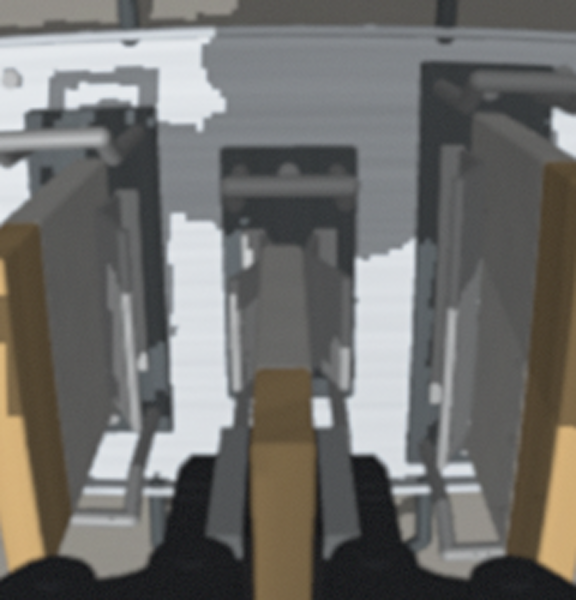

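The panel bottom sits inside the narrow bay's leaf mouth, about 1.5 mm off in y. I'll correct that and push down.

{"method": "drive_tool", "body": {
  "series": [
    {"dx": 0,"dy": 0.0015,"dz": -0.005,"roll": 0,"gripper": 0},
    {"dx": 0,"dy": 0,"dz": 0,"roll": 0,"gripper": 0},
    {"dx": 0,"dy": 0,"dz": -0.006,"roll": 0,"gripper": 0},
    {"dx": 0,"dy": 0,"dz": -0.006,"roll": 0,"gripper": 0},
    {"dx": 0,"dy": 0,"dz": -0.006,"roll": 0,"gripper": 0}
  ]
}}

```text
time: 31.4
position: [534.8, -247.6, 66.4]
orientation: [0.001, -0.044, 0.999, -0.0]
ft_force: [0.3, 0.4, 5.2]
width: 8.6
grip_force: 98.4
```

{"method": "drive_tool", "body": {
  "series": [
    {"dx": 0,"dy": 0,"dz": -0.006,"roll": 0,"gripper": 0},
    {"dx": 0,"dy": 0,"dz": -0.006,"roll": 0,"gripper": 0},
    {"dx": 0,"dy": 0,"dz": -0.004,"roll": 0,"gripper": 0},
    {"dx": 0,"dy": 0,"dz": 0,"roll": 0,"gripper": 0},
    {"dx": 0,"dy": 0,"dz": 0,"roll": 0,"gripper": 0}
  ]
}}

```text
time: 31.82
position: [533.8, -247.0, 49.0]
orientation: [-0.0, -0.044, 0.999, 0.0]
ft_force: [1.9, -0.4, -3.0]
width: 8.5
grip_force: 97.3
```

{"method": "drive_tool", "body": {
  "series": [
    {"dx": 0,"dy": 0,"dz": -0.002,"roll": 0,"gripper": 0},
    {"dx": 0,"dy": 0,"dz": 0,"roll": 0,"gripper": 0},
    {"dx": 0,"dy": 0,"dz": 0,"roll": 0,"gripper": 0},
    {"dx": 0,"dy": 0,"dz": 0,"roll": 0,"gripper": 0},
    {"dx": 0,"dy": 0,"dz": 0,"roll": 0,"gripper": 0}
  ]
}}

```text
time: 32.23
position: [533.8, -247.1, 47.7]
orientation: [-0.0, -0.044, 0.999, 0.0]
ft_force: [1.8, -0.7, -3.3]
width: 8.3
grip_force: 97.7
```

{"method": "drive_tool", "body": {
  "series": [
    {"dx": 0,"dy": 0,"dz": -0.0015,"roll": 0,"gripper": 0},
    {"dx": 0,"dy": 0,"dz": 0,"roll": 0,"gripper": 0},
    {"dx": 0,"dy": 0,"dz": -0.001,"roll": 0,"gripper": 0},
    {"dx": 0,"dy": 0,"dz": 0,"roll": 0,"gripper": 0},
    {"dx": 0,"dy": 0,"dz": 0,"roll": 0,"gripper": 0}
  ]
}}

```text
time: 32.65
position: [534.0, -247.3, 46.3]
orientation: [0.0, -0.044, 0.999, -0.0]
ft_force: [-0.6, 1.9, 6.5]
width: 8.9
grip_force: 98.8
```

{"method": "drive_tool", "body": {
  "series": [
    {"dx": 0,"dy": 0,"dz": -0.001,"roll": 0,"gripper": 0},
    {"dx": 0,"dy": 0,"dz": 0,"roll": 0,"gripper": 0},
    {"dx": 0,"dy": 0,"dz": 0,"roll": 0,"gripper": 0},
    {"dx": 0,"dy": 0,"dz": 0,"roll": 0,"gripper": 0},
    {"dx": 0,"dy": 0,"dz": 0,"roll": 0,"gripper": 0}
  ]
}}

```text
time: 33.07
position: [534.1, -247.4, 46.3]
orientation: [0.0, -0.044, 0.999, -0.0]
ft_force: [-3.0, 2.2, 12.3]
width: 8.9
grip_force: 99.8
```

The panel hit a hard stop at 46.3, as predicted. Releasing and retreating.

{"method": "drive_tool", "body": {
  "series": [
    {"dx": 0,"dy": 0,"dz": 0.001,"roll": 0,"gripper": 0},
    {"dx": 0,"dy": 0,"dz": 0,"roll": 0,"gripper": 0.4},
    {"dx": 0,"dy": 0,"dz": 0,"roll": 0,"gripper": 0.4},
    {"dx": 0,"dy": 0,"dz": 0,"roll": 0,"gripper": 0.4},
    {"dx": 0,"dy": 0,"dz": 0,"roll": 0,"gripper": 0.4}
  ]
}}

```text
time: 33.48
position: [533.6, -246.9, 44.9]
orientation: [-0.0, -0.044, 0.999, 0.0]
ft_force: [0.8, 0.8, 0.1]
width: 34.5
grip_force: 0.0
```

{"method": "drive_tool", "body": {
  "series": [
    {"dx": 0,"dy": 0,"dz": 0.025,"roll": 0,"gripper": 0.4},
    {"dx": 0,"dy": 0,"dz": 0.035,"roll": 0,"gripper": 0.4},
    {"dx": 0,"dy": 0,"dz": 0.035,"roll": 0,"gripper": 0.4},
    {"dx": 0,"dy": 0,"dz": 0.035,"roll": 0,"gripper": 0.4},
    {"dx": 0,"dy": 0,"dz": 0.03,"roll": 0,"gripper": 0.4}
  ]
}}

```text
time: 33.9
position: [534.0, -247.2, 207.6]
orientation: [0.0, -0.044, 0.999, -0.0]
ft_force: [0.4, -0.8, -0.1]
width: 33.9
grip_force: 0.0
```

{"method": "drive_tool", "body": {
  "series": [
    {"dx": 0,"dy": 0,"dz": 0.02,"roll": 0,"gripper": 0.4},
    {"dx": 0,"dy": 0,"dz": 0.02,"roll": 0,"gripper": 0.4},
    {"dx": 0,"dy": 0,"dz": 0,"roll": 0,"gripper": 0.4},
    {"dx": 0,"dy": 0,"dz": 0,"roll": 0,"gripper": 0.4},
    {"dx": 0,"dy": 0,"dz": 0,"roll": 0,"gripper": 0.4}
  ]
}}

```text
time: 34.32
position: [533.6, -246.9, 244.2]
orientation: [-0.001, -0.044, 0.999, 0.0]
ft_force: [0.2, 0.0, 0.0]
width: 33.8
grip_force: 0.0
```

```bash
python3 - <<'E'
from h import *
o=get_obs(); w=save('wrist','w18.png'); s=save('scene','s18.png'); t=save('top','t18.png'); print(o['position'])
strips0=strips
hsv=cv2.cvtColor(w,cv2.COLOR_RGB2HSV); m=((hsv[...,0]>11)&(hsv[...,0]<28)&(hsv[...,1]>75)&(hsv[...,2]>55)).astype(np.uint8)
n,l,st,c=cv2.connectedComponentsWithStats(m)
for i in range(1,n):
    if st[i,4]>300 and st[i,0]>200 and st[i,0]<450 and st[i,1]<300:
        ys,xs=np.where(l==i); P=np.array([wrist_atz(x,y,116,o)[:2] for y,x in zip(ys,xs)]); r=cv2.minAreaRect(P.astype(np.float32)); print(st[i],np.round(r[0],1),np.round(r[1],1),r[2])
out=np.zeros((480,800,3),np.uint8); out[:,:400]=w[:,120:520]; out[:240,400:]=cv2.resize(s[150:246,330:430],(400,240)); out[240:,400:]=cv2.resize(s[190:370,190:370],(400,240)); cv2.imwrite('pics/m18.png',out[:,:,::-1])
E
```

```text
[ 533.61463981 -246.94605531  244.20758787]
[ 373  168   18  112 1479] [ 527.2 -191.6] [100.6  12.5] 5.619674205780029
[ 243  183   18   85 1117] [ 537.3 -303.8] [75.9 12.6] 5.2078704833984375
[311 196  13  59 610] [ 532.1 -247.3] [51.7 10.4] 4.6809468269348145
```

View pics/m18.png

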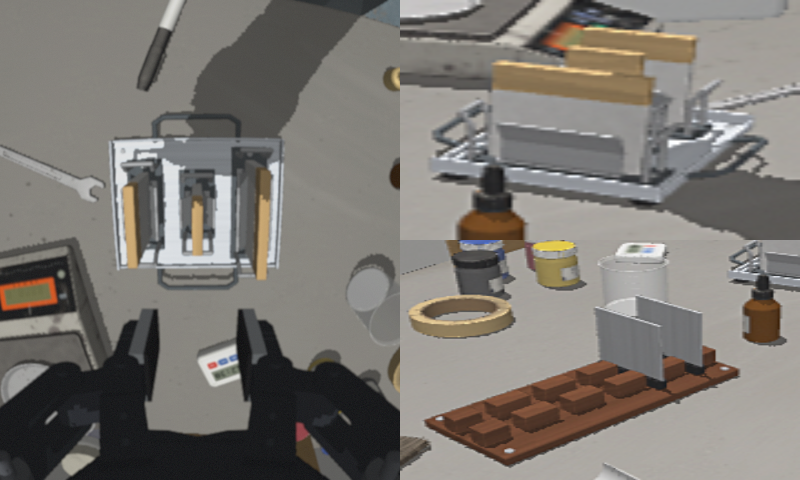

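```bash
python3 -c "
from cell import bot
print(bot.sign_off())"
```

```text
the job is handed in; nothing more can be done
None
```

I loaded all three wooden panels into their matching bays, each pushed down to a hard stop and released; in the last pictures the steel panels and beaker look undisturbed, and the job is handed in (no verdict was returned).

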